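# Put the darkroom marbles away

## Robot

A 6-joint arm with a two-finger parallel gripper is mounted at the origin on the work surface. World frame = base frame: x ahead of the robot, y to its left, z up, the work surface at z = 0. Lengths are in m, angles in rad, forces in N, time in s.
With the tool pointing down it reaches from about 0.25 to 0.8 m from the base axis. Payload 3.9 kg.
Tool frame: the origin (TCP) lies on the centre line of the jaws, within the pads' length; the fingertips stand ahead of it and the grasp point (between the pads) lies 3 mm ahead of it (tips_ahead is the z of the fingertips in the tool frame, in m); z points along the fingers, y is the direction in which the jaws open and shut (so a half turn about z gives the same grasp; the last joint's range is limited). The gripper opens to 85 mm and grips with 20 to 120 N. Pads are 22 mm wide; open, the fingers measure 114 mm over their backs; the gripper's body (76 mm by 85 mm) begins 54 mm behind the grasp point. The pads swing forward as they close: fully open they stand 13 mm farther back than shut.
Start: joints at [-1.288, 0.26, -0.138, 1.173, 0, 1.571], TCP at [0.146, -0.504, 0.219] pointing down, gripper open.
Joint ranges: [-2.78, 2.78], [-0.83, 1.72], [-1.28, 1.37], [-1.9, 2.12], [-1.57, 1.48], [-3.14, 3.14]. Speed limits (rad/s): [2.57, 2.57, 3.14, 3.14, 3.14, 3.14].

## Interface

Orientations are given as [roll, pitch, yaw] about the fixed x, y, z axes, in that order (R = Rz(yaw) Ry(pitch) Rx(roll)).
In Python, from cell import read_state, camera, camera_info, finish_job, tips_ahead gives the robot as it stands.
- The arm moves only by the tool servo_tool, never from a script. Its argument "series" is a list of rows, each an object with "offset": the shift along the world's x, y, z in cm, a list of three; "rotation": the turn, a rotation vector about the world's x, y, z in rad, a list of three; "grip": the closure, from 0 (fully open) to 1 (shut). In form: [{"offset": [x, y, z], "rotation": [wx, wy, wz], "grip": grip}, ...]. A call has 1 to 12 rows; each row shifts and turns the commanded pose from where the row before left it; what a row does not reach is not made up. A row lasts 1/10 s, in which the tool goes at most 50 mm and 8.59 degrees, less where a joint would pass 70% of its speed; a pose out of reach is approached as far as the arm can. A call with a gripper value outside its range is refused whole. The fingers move at their own pace and stop on an object; "grip_force" is the grip in N (left out, the last holds). Time passes only in rows, so rows that do not move let the fingers close. It gives the time, the measured TCP pose, the force and the opening at its end, in the units of the state.
- read_state(): the state, without advancing time (a new reading comes with each control period).
- camera(name): name is "side" or "top" or "wrist"; returns (picture, depth): 384x512x3 uint8, red, green, blue; 384x512 float32, m along the optical axis (not along the pixel's ray), 0 where there is no reading.
- camera_info(name): a dict with "intrinsics" (3x3 intrinsics, pixels), "cam_to_world" (4x4, takes a point from camera to world coordinates); the wrist camera has in their place "T_tool_cam" (4x4, takes a point from camera to tool coordinates, whose origin is the TCP and whose axes are the flange's). Camera axes: x right, y down, z forward; pixel columns grow to the right and rows downward; lengths in m; the calibration is good to about 2 mm. A picture is of the moment at which its call begins: read the wrist's pose just before it. camera_info takes no time and is no camera call.
- finish_job(): hands the job in, once; it reports no verdict.
The state is a dict: "time": time; "q": joint angles; "qvel": joint speeds; "effort": joint torques, N m; "ee_pos": TCP position; "tcp_rot": TCP orientation; "force": force on the tool from outside, world axes, zero at the start; "wrist_torque": the same for the moment, N m; "width": finger opening in m.
Only numpy, scipy, OpenCV 4.12 (cv2) and the standard library are available. Lean on these libraries where they do the work, as an engineer would, in place of code of your own. Each camera call takes 0.05 s, during which the arm holds its last target.

## Task

The glass marbles that we top up the part-full developer bottles with are clean and dry in the tall square white measuring cup. Tip all seven of them into the open top drawer of the grey drawer unit, stand the empty cup upright in the white developing tray for washing, and push the drawer fully shut. Leave the lower drawer alone and do not disturb the other things on the bench.

Things in the scene. Friction and masses are not known exactly. Their poses are not given: they have to be found in the camera images.
- cup: tall white plastic measuring cup holding the marbles: square, straight-sided, 60 by 60 mm outside with flat sides, 90 mm tall, wall 2.5 mm, floor 4 mm. Origin: centre of its underside; z up to the open mouth, x and y square to its sides. Stands upright on the bench. The marbles fill its lower 45 mm; full it weighs about 200 g and balances some 30 mm up, so held near the rim it needs a firm grip (30 N) not to swing in the fingers when tipped
- unit_drawer0 (a joint): opening of the top drawer of the grey steel drawer unit, in m: 0 = fully shut, grows as it is pulled out along the unit's -x (towards the robot), stops at 0.15; slides with about 1 N of friction and stays where it is left; starts open by 100 to 140 mm
- unit_drawer0_handle (a point): middle of the top drawer's steel bar handle, which moves with the drawer; a straight horizontal round bar 11 mm thick and 120 mm long along the unit's y axis, its centre line 35 mm in front of the drawer's front face, 112 mm above the bench and 38 mm below the unit's top. Axes as the unit's.
- drawer_floor (a point): point on the top drawer's inner floor, midway across, 43 mm behind the inside of its front wall; moves with the drawer; 85 mm above the bench; axes as the unit's. The drawer is an open box, inside 175 (x) by 198 mm (y), walls 43 mm high; its front panel's outer face lies 64 mm from here in -x, its top edge 138 mm above the bench. Only the part in front of the unit is open to above
- unit_front (a point): middle of the top front edge of the small grey steel drawer unit with two drawers one above the other, fixed to the bench: 220 mm deep (x), 240 mm wide (y), 150 mm high; nothing stands on its top, and its top panel begins at this point, 150 mm above the bench. Axes: z up, x points to its back, so that its front and handles look to -x, to the robot.
- unit_drawer1 (a joint): opening of the lower drawer of the same unit in m (0 = shut); not to be used
- tray_floor (a point): centre of the inner floor of the white plastic developing tray on the left of the bench, fixed; inside 242 mm (x) by 182 mm (y), floor 4 mm above the bench, walls 45 mm high above the bench; axes as the tray's
- small_cup: a shorter, empty white measuring cup, a bystander: 65 mm tall, 52 mm square. Origin: centre of its underside
- jar: closed glass jar with a steel lid, a bystander: 88 mm tall, 60 mm across. Origin: centre of its underside
- tongs: steel print tongs lying flat, a bystander: 185 mm long, 12 mm high. Origin: underside near the middle; x along them
- canister0: small black film canister, a bystander: 52 mm tall, 34 mm across. Origin: centre of its underside
- canister1: the second such film canister, a bystander
- marble0: one of the seven grey-green glass marbles in the tall cup, 24 mm across, 19 g; rolls freely. Origin: its centre
- marble1: another of the seven marbles, as marble0
- marble2: another of the seven marbles, as marble0
- marble3: another of the seven marbles, as marble0
- marble4: another of the seven marbles, as marble0
- marble5: another of the seven marbles, as marble0
- marble6: another of the seven marbles, as marble0
There are look-alikes about, which are no part of the job. What is shaped like the cup but black or purple is not meant.

How it is judged:
By the outcome, as a careful person would: the job done as asked, in the order asked, and still so for the second after the job is handed in, with the robot touching nothing.
It also fails if it takes over 51 s, if anything falls off the work surface, if the arm or the gripper's body presses on something with over 40 N, if the wrist force passes 120 N, or if a joint passes its speed limit or range.

## Working session

There is one attempt and no reset: what is moved stays moved. The work goes in short steps, Python scripts to look and compute and a tool call to move; the robot and the scene stay as the last step left them, time stands still between calls to the robot, and variables do not carry over. Pictures are saved under pics/ and viewed, and the job is handed in when it is done.

Besides the shell and the picture viewer there is one more tool, called by a JSON object that holds its "api" and its "payload", one argument or row to a line. servo_tool: Moves the arm, as the interface text tells. Its arguments: {"type":"object","properties":{"series":{"type":"array","items":{"type":"object","properties":{"offset":{"type":"array","items":{"type":"number"}},"rotation":{"type":"array","items":{"type":"number"}},"grip":{"type":"number"}}}},"grip_force":{"type":"number"}},"required":["series"]}

```bash
ls; mkdir -p pics; python3 - <<'E'
from cell import *
import cv2,numpy as np
print(read_state()); print(tips_ahead)
for n in("top","side"):
    p,d=camera(n); np.savez(f"{n}0.npz",p=p,d=d)
    cv2.imwrite(f"pics/{n}0.png",cv2.resize(p[...,::-1],None,fx=1.5,fy=1.5))
    i=camera_info(n);print(n,np.round(i["intrinsics"],1).tolist(),np.round(i["cam_to_world"],4).tolist())
print(camera_info("wrist"))
E
```

```text
pics
{'time': 0.0, 'q': array([-1.28798142e+00,  2.60672711e-01, -1.39345597e-01,  1.17269298e+00,
       -2.91890925e-05,  1.57082199e+00]), 'qvel': array([ 0.00048893, -0.00042492,  0.00084717, -0.00132223, -0.00027837,
        0.00160229]), 'effort': array([-1.84398508e-03, -4.05675530e+01,  2.53924048e+01,  1.86956010e-02,
       -1.29569967e-04,  2.58295060e-06]), 'ee_pos': array([ 0.14630478, -0.5034847 ,  0.21777973]), 'tcp_rot': array([-3.13967769e+00,  2.92381911e-05,  2.82789300e-01]), 'force': array([-0.88841347,  0.53129615,  0.14936062]), 'wrist_torque': array([ 0.04544686,  0.00604432, -0.018039  ]), 'width': 0.0851355226856215}
0.022
top [[382.4, 0.0, 254.4], [0.0, 382.4, 192.4], [0.0, 0.0, 1.0]] [[-0.0088, -0.9819, 0.189, 0.3233], [-0.9999, 0.0101, 0.006, 0.0538], [-0.0078, -0.1889, -0.982, 1.236], [0.0, 0.0, 0.0, 1.0]]
side [[346.7, 0.0, 256.4], [0.0, 346.7, 194.7], [0.0, 0.0, 1.0]] [[-0.9981, -0.0236, 0.0573, 0.4759], [-0.0612, 0.517, -0.8538, 0.9842], [-0.0094, -0.8557, -0.5174, 0.6973], [0.0, 0.0, 0.0, 1.0]]
{'intrinsics': array([[319.93725808,   0.        , 256.31817623],
       [  0.        , 319.93725808, 191.31134239],
       [  0.        ,   0.        ,   1.        ]]), 'T_tool_cam': array([[-4.45850087e-04, -9.51372267e-01, -3.08043197e-01,
         7.98976691e-02],
       [ 9.99999799e-01, -2.85429358e-04, -5.65831102e-04,
         7.28979233e-04],
       [ 4.50391447e-04, -3.08043387e-01,  9.51372203e-01,
        -1.54381049e-01],
       [ 0.00000000e+00,  0.00000000e+00,  0.00000000e+00,
         1.00000000e+00]])}
```

View pics/top0.png

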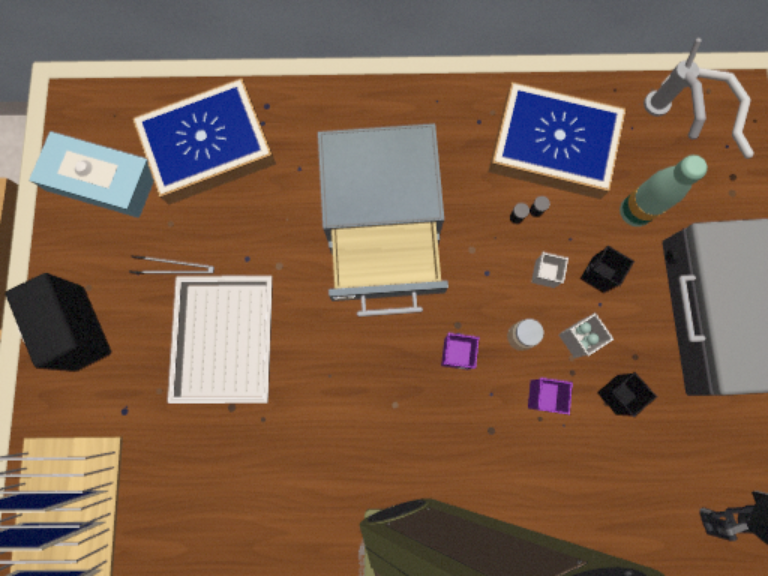

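View pics/side0.png

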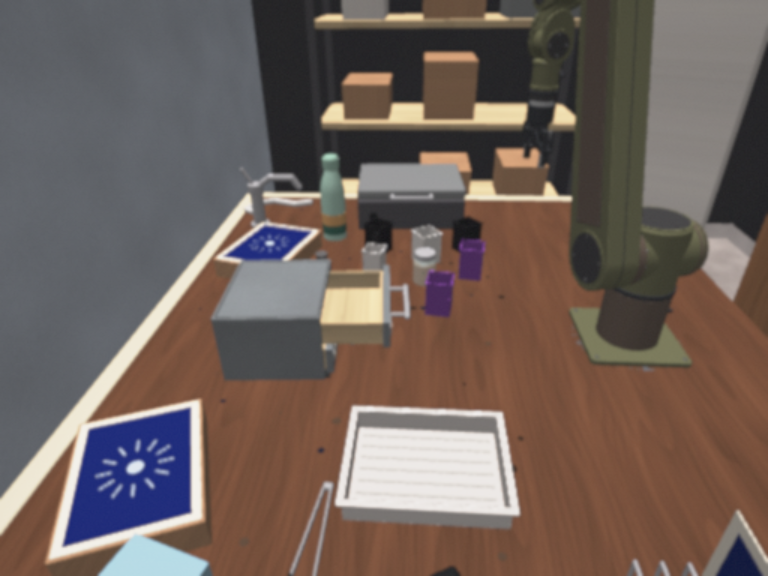

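Top view at 1.5x scale. These could be taken for the cup:
- White tall cup with marbles at (587,335).
- White short empty cup at (551,268).
- Purple cups at (461,351) and (551,396).
- Black cups at (607,269) and (627,395).

I choose (587,335). Other positions are the jar at (527,333), the drawer at (387,255), its handle at (390,305) and the tray at (221,340).

```bash
cat > h.py <<'E'
import numpy as np,cv2
from cell import *
def cloud(n,d):
    i=camera_info(n);K=i["intrinsics"];T=i["cam_to_world"]
    v,u=np.mgrid[:384,:512]
    P=np.stack([(u-K[0,2])/K[0,0]*d,(v-K[1,2])/K[1,1]*d,d],-1)
    return P@T[:3,:3].T+T[:3,3]
E
python3 - <<'E'
from h import *
z=np.load("top0.npz");p,d=z["p"],z["d"];W=cloud("top",d)
c=p[190:260,340:440,::-1];cv2.imwrite("pics/crop0.png",cv2.resize(c,None,fx=7,fy=7,interpolation=cv2.INTER_CUBIC))
def reg(n,u0,u1,v0,v1,zlo,zhi,W=W):
    w=W[v0:v1,u0:u1].reshape(-1,3);w=w[(w[:,2]>zlo)&(w[:,2]<zhi)]
    if len(w)<4: print(n,len(w));return
    r=cv2.minAreaRect(w[:,:2].astype(np.float32)*1000)
    print(n,len(w),"rect",np.round(r[0],1),np.round(r[1],1),round(r[2],1),"z",np.round(np.percentile(w[:,2],[2,50,98]),4))
    return w
b=W[300:320,150:230];print("bench z",np.median(b[...,2]))
reg("cup rim",370,412,205,243,.078,.1)
reg("cup all",370,412,205,243,.02,.1)
reg("small",352,382,165,195,.055,.08)
reg("jar",335,368,210,236,.07,.1)
reg("pur1",292,322,220,250,.03,.12)
reg("pur2",350,385,250,280,.03,.12)
reg("blk1",385,425,162,198,.03,.12)
reg("blk2",398,440,247,280,.03,.12)
reg("can",338,370,128,150,.03,.07)
reg("unittop",205,300,80,160,.14,.16)
reg("frontpanel",215,300,180,202,.125,.145)
reg("handle",230,285,190,212,.09,.122)
reg("tray rim",108,186,180,272,.035,.055)
reg("tray floor",122,176,195,262,-.003,.012)
reg("drawer floor",225,290,150,192,.075,.095)
E
```

```text
bench z -0.00028456651550790024
cup rim 158 rect [ 447.2 -357.8] [63.2 64.3] 30.9 z [0.0786 0.0893 0.0941]
cup all 557 rect [ 447.2 -357.8] [63.2 64.3] 30.9 z [0.0226 0.0547 0.0929]
small 114 rect [ 590.2 -296.4] [55.2 55.6] 74.6 z [0.0557 0.0647 0.0697]
jar 265 rect [ 452.2 -234.5] [52.4 51.4] 59.1 z [0.0785 0.0883 0.0925]
pur1 231 rect [417.4 -97.1] [63.2 63.3] 81.6 z [0.0335 0.0843 0.0936]
pur2 326 rect [ 326.6 -276.3] [63.6 63.2] 80.1 z [0.0318 0.0725 0.0932]
blk1 453 rect [ 587.5 -413. ] [63.4 64.3] 55.7 z [0.0324 0.0685 0.0928]
blk2 488 rect [ 328.5 -431.8] [63.7 63.7] 38.9 z [0.0321 0.0686 0.0928]
can 198 rect [ 727.2 -262.6] [32.2 80.3] 18.1 z [0.0319 0.0517 0.0568]
unittop 5204 rect [764.8  62.7] [207.8 240.1] 3.6 z [0.1457 0.1503 0.1544]
frontpanel 583 rect [547.1  47.8] [232.1  53.2] 89.5 z [0.1259 0.136  0.1415]
handle 308 rect [508.6  51.4] [ 41.8 163.4] 3.5 z [0.0948 0.1154 0.1213]
tray rim 1187 rect [452.2 398.6] [207.1 264.3] 89.5 z [0.0364 0.0446 0.0495]
tray floor 3550 rect [449.  403.1] [176.6 214.6] 89.5 z [-0.001   0.0039  0.009 ]
drawer floor 2385 rect [618.7  53.5] [121.7 198.3] 3.4 z [0.0804 0.0853 0.0899]
```

View pics/crop0.png

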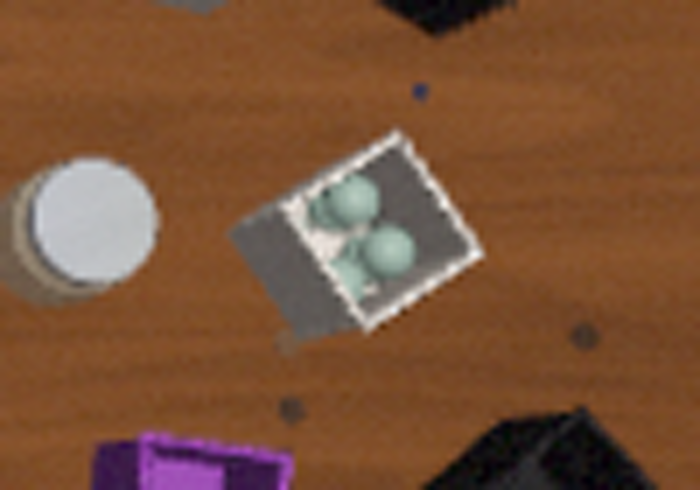

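The crop shows the white, tall, open cup with grey-green marbles inside, so the choice is confirmed. The jar is at crop (95,220) and purple and black cups are near it. I'll first make a small probing move to learn the sign of the last joint.

{"api": "servo_tool", "payload": {
  "series": [
    {"offset": [1, 1, 2], "rotation": [0, 0, -0.1], "grip": 0},
    {"offset": [1, 1, 2], "rotation": [0, 0, -0.1], "grip": 0},
    {"offset": [1, 1, 2], "rotation": [0, 0, -0.1], "grip": 0}
  ],
  "grip_force": 35
}}

```text
time: 0.4
ee_pos: [0.1765, -0.4734, 0.2786]
tcp_rot: [-3.14, 0.001, -0.022]
force: [0.8, 0.5, -1.3]
width: 0.0855
```

```bash
python3 - <<'E'
from h import *
s=read_state()
print({k:np.round(s[k],3).tolist() for k in ("time","q","ee_pos","tcp_rot")})
p,d=camera("wrist");cv2.imwrite("pics/w0.png",p[...,::-1])
E
```

```text
{'time': 0.4, 'q': [-1.214, 0.209, -0.051, 1.313, 0.0, 1.95], 'ee_pos': [0.177, -0.473, 0.279], 'tcp_rot': [-3.14, 0.001, -0.022]}
```

View pics/w0.png

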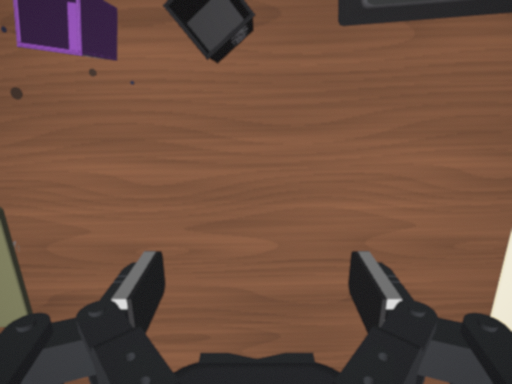

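{"api": "servo_tool", "payload": {
  "series": [
    {"offset": [1.8, 1.7, 0], "rotation": [0, 0, 0.145]},
    {"offset": [1.8, 1.7, 0], "rotation": [0, 0, 0.145]},
    {"offset": [1.8, 1.7, 0], "rotation": [0, 0, 0.145]},
    {"offset": [1.8, 1.7, 0], "rotation": [0, 0, 0.145]},
    {"offset": [1.8, 1.7, 0], "rotation": [0, 0, 0.145]},
    {"offset": [1.8, 1.7, 0], "rotation": [0, 0, 0.145]},
    {"offset": [1.8, 1.7, 0], "rotation": [0, 0, 0.145]},
    {"offset": [1.8, 1.7, 0], "rotation": [0, 0, 0.145]},
    {"offset": [1.8, 1.7, 0], "rotation": [0, 0, 0.145]},
    {"offset": [1.8, 1.7, 0], "rotation": [0, 0, 0.145]},
    {"offset": [1.8, 1.7, 0], "rotation": [0, 0, 0.145]},
    {"offset": [1.8, 1.7, 0], "rotation": [0, 0, 0.145]}
  ]
}}

```text
invalid input
```

{"api": "servo_tool", "payload": {
  "series": [
    {"offset": [0, 0, 0], "rotation": [0, 0, 0.13]},
    {"offset": [0, 0, 0], "rotation": [0, 0, 0.13]},
    {"offset": [0, 0, 0], "rotation": [0, 0, 0.13]},
    {"offset": [0, 0, 0], "rotation": [-0.12, -0.072, 0]},
    {"offset": [0, 0, 0], "rotation": [-0.12, -0.072, 0]},
    {"offset": [0, 0, 0], "rotation": [-0.12, -0.072, 0]},
    {"offset": [0, 0, 0], "rotation": [-0.12, -0.072, 0]},
    {"offset": [0, 0, 0], "rotation": [-0.12, -0.072, 0]},
    {"offset": [0, 0, 0], "rotation": [0, 0, 0]}
  ]
}}

```text
invalid input
```

```bash
cat >> h.py <<'E'
from scipy.spatial.transform import Rotation as Ro
def st():
    s=read_state();R=Ro.from_euler("xyz",s["tcp_rot"]).as_matrix()
    print({k:np.round(s[k],4).tolist() for k in ("time","q","ee_pos","force","wrist_torque","width")});print("R cols x,y,z",np.round(R.T,3).tolist());return s,R
def plan(pt,Rt):
    s,R=st();dr=Ro.from_matrix(Rt@R.T).as_rotvec()
    print("dpos cm",np.round((np.array(pt)-s["ee_pos"])*100,2),"rotvec",np.round(dr,3),"deg",np.degrees(np.linalg.norm(dr)))
def frame(az,phi,up=-1):
    a,p=np.radians([az,phi]);h=np.array([np.cos(a),np.sin(a),0]);z=np.array([0,0,1.])
    t=np.cos(p)*h-np.sin(p)*z; n=np.sin(p)*h+np.cos(p)*z; x=up*n
    return np.stack([x,np.cross(t,x),t],1)
E
python3 - <<'E'
from h import *
Rt=frame(-59.1,50); c=np.array([.4472,-.3578,.064])
t=Rt[:,2]
plan(c-.003*t-.14*t,Rt); plan(c-.003*t,Rt)
p,d=camera("wrist");cv2.imwrite("pics/w1.png",p[...,::-1])
E
```

```text
{'time': 0.45, 'q': [-1.2116, 0.2053, -0.0461, 1.3162, 0.0017, 1.9528], 'ee_pos': [0.1784, -0.4734, 0.2822], 'force': [1.0735, 0.2266, 1.9843], 'wrist_torque': [0.0035, -0.1157, 0.0228], 'width': 0.0853}
R cols x,y,z [[1.0, -0.023, 0.003], [-0.023, -1.0, 0.002], [0.003, -0.002, -1.0]]
dpos cm [ 22.16  19.45 -10.87] rotvec [-0.731  0.429  2.029] deg 125.97183519282245
{'time': 0.45, 'q': [-1.2116, 0.2053, -0.0461, 1.3162, 0.0017, 1.9528], 'ee_pos': [0.1784, -0.4734, 0.2822], 'force': [1.0735, 0.2266, 1.9843], 'wrist_torque': [0.0035, -0.1157, 0.0228], 'width': 0.0853}
R cols x,y,z [[1.0, -0.023, 0.003], [-0.023, -1.0, 0.002], [0.003, -0.002, -1.0]]
dpos cm [ 26.78  11.73 -21.59] rotvec [-0.731  0.429  2.029] deg 125.97183519282245
```

View pics/w1.png

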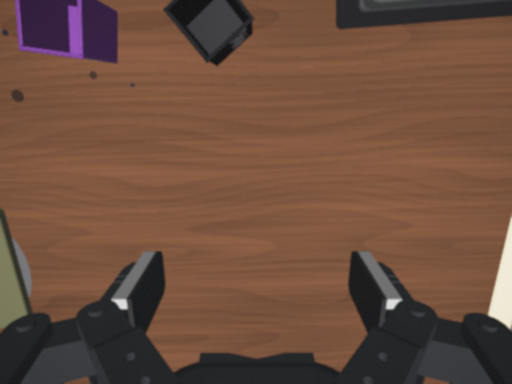

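The moves were refused because each row needs a grip value. The view is unchanged.

{"api": "servo_tool", "payload": {
  "series": [
    {"offset": [1.8, 1.7, 0], "rotation": [0, 0, 0.145], "grip": 0},
    {"offset": [1.8, 1.7, 0], "rotation": [0, 0, 0.145], "grip": 0},
    {"offset": [1.8, 1.7, 0], "rotation": [0, 0, 0.145], "grip": 0},
    {"offset": [1.8, 1.7, 0], "rotation": [0, 0, 0.145], "grip": 0},
    {"offset": [1.8, 1.7, 0], "rotation": [0, 0, 0.145], "grip": 0},
    {"offset": [1.8, 1.7, 0], "rotation": [0, 0, 0.145], "grip": 0},
    {"offset": [1.8, 1.7, 0], "rotation": [0, 0, 0.145], "grip": 0},
    {"offset": [1.8, 1.7, 0], "rotation": [0, 0, 0.145], "grip": 0},
    {"offset": [1.8, 1.7, 0], "rotation": [0, 0, 0.145], "grip": 0},
    {"offset": [1.8, 1.7, 0], "rotation": [0, 0, 0.145], "grip": 0},
    {"offset": [1.8, 1.7, 0], "rotation": [0, 0, 0.145], "grip": 0},
    {"offset": [1.8, 1.7, 0], "rotation": [0, 0, 0.145], "grip": 0}
  ]
}}

```text
time: 1.7
ee_pos: [0.3926, -0.2696, 0.2773]
tcp_rot: [-3.14, -0.001, 1.73]
force: [0.5, -0.5, -0.1]
width: 0.0855
```

{"api": "servo_tool", "payload": {
  "series": [
    {"offset": [0, 0, 0], "rotation": [0, 0, 0.13], "grip": 0},
    {"offset": [0, 0, 0], "rotation": [0, 0, 0.13], "grip": 0},
    {"offset": [0, 0, 0], "rotation": [0, 0, 0.13], "grip": 0},
    {"offset": [0, 0, 0], "rotation": [-0.12, -0.072, 0], "grip": 0},
    {"offset": [0, 0, 0], "rotation": [-0.12, -0.072, 0], "grip": 0},
    {"offset": [0, 0, 0], "rotation": [-0.12, -0.072, 0], "grip": 0},
    {"offset": [0, 0, 0], "rotation": [-0.12, -0.072, 0], "grip": 0},
    {"offset": [0, 0, 0], "rotation": [-0.12, -0.072, 0], "grip": 0},
    {"offset": [0, 0, 0], "rotation": [0, 0, 0], "grip": 0}
  ]
}}

```text
time: 2.6
ee_pos: [0.3835, -0.2658, 0.2681]
tcp_rot: [-3.124, 0.687, 2.128]
force: [-1.6, 0.1, -1.4]
width: 0.0853
```

```bash

python3 - <<'E'
from h import *
Rt=frame(-59.1,50); c=np.array([.4472,-.3578,.064])
t=Rt[:,2]
plan(c-.003*t-.14*t,Rt); plan(c-.003*t,Rt)
p,d=camera("wrist");cv2.imwrite("pics/w2.png",p[...,::-1])
E
```

```text
{'time': 2.6, 'q': [-0.293, -0.2465, -0.7664, 0.509, -0.446, 0.6006], 'ee_pos': [0.3835, -0.2658, 0.2681], 'force': [-1.582, 0.063, -1.3764], 'wrist_torque': [0.5785, 0.4217, -0.0906], 'width': 0.0853}
R cols x,y,z [[-0.409, 0.656, -0.634], [0.854, 0.52, -0.013], [0.321, -0.547, -0.773]]
dpos cm [ 1.65 -1.31 -9.45] rotvec [-0.002 -0.017 -0.007] deg 1.073042401176304
{'time': 2.6, 'q': [-0.293, -0.2465, -0.7664, 0.509, -0.446, 0.6006], 'ee_pos': [0.3835, -0.2658, 0.2681], 'force': [-1.582, 0.063, -1.3764], 'wrist_torque': [0.5785, 0.4217, -0.0906], 'width': 0.0853}
R cols x,y,z [[-0.409, 0.656, -0.634], [0.854, 0.52, -0.013], [0.321, -0.547, -0.773]]
dpos cm [  6.27  -9.04 -20.18] rotvec [-0.002 -0.017 -0.007] deg 1.073042401176304
```

View pics/w2.png

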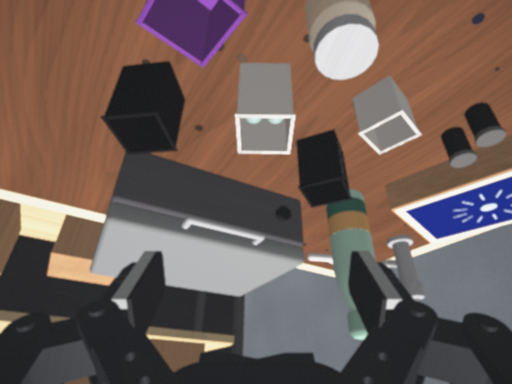

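The wrist view (inverted) shows the cup square to the jaws, rim centred at (265,135), the jar at (345,45) and the purple cup at (195,25). I'll approach and grip.

{"api": "servo_tool", "payload": {
  "series": [
    {"offset": [0.4, -0.3, -2.4], "rotation": [0, -0.008, -0.004], "grip": 0},
    {"offset": [0.4, -0.3, -2.4], "rotation": [0, -0.009, -0.003], "grip": 0},
    {"offset": [0.4, -0.3, -2.4], "rotation": [0, 0, 0], "grip": 0},
    {"offset": [0.5, -0.4, -2.3], "rotation": [0, 0, 0], "grip": 0},
    {"offset": [0.9, -1.6, -2.1], "rotation": [0, 0, 0], "grip": 0},
    {"offset": [0.9, -1.5, -2.1], "rotation": [0, 0, 0], "grip": 0},
    {"offset": [0.9, -1.5, -2.1], "rotation": [0, 0, 0], "grip": 0},
    {"offset": [0.9, -1.5, -2.1], "rotation": [0, 0, 0], "grip": 0},
    {"offset": [0, 0, 0], "rotation": [0, 0, 0], "grip": 0}
  ]
}}

```text
time: 3.55
ee_pos: [0.4486, -0.348, 0.0984]
tcp_rot: [3.124, 0.707, 2.091]
force: [-1.2, 0.9, 0.6]
width: 0.0853
```

```bash

python3 - <<'E'
from h import *
Rt=frame(-59.1,50); c=np.array([.4472,-.3578,.064])
t=Rt[:,2]
plan(c-.003*t,Rt)
p,d=camera("wrist");cv2.imwrite("pics/w3.png",p[...,::-1])
E
```

```text
{'time': 3.55, 'q': [-0.4523, 0.1616, -0.9921, -0.2063, -0.3588, 0.4747], 'ee_pos': [0.4486, -0.348, 0.0984], 'force': [-1.1768, 0.8956, 0.5546], 'wrist_torque': [0.4912, 0.3458, -0.0137], 'width': 0.0853}
R cols x,y,z [[-0.378, 0.66, -0.65], [0.862, 0.507, 0.013], [0.338, -0.555, -0.76]]
dpos cm [-0.24 -0.82 -3.21] rotvec [0.001 0.016 0.007] deg 1.0085862196236248
```

View pics/w3.png

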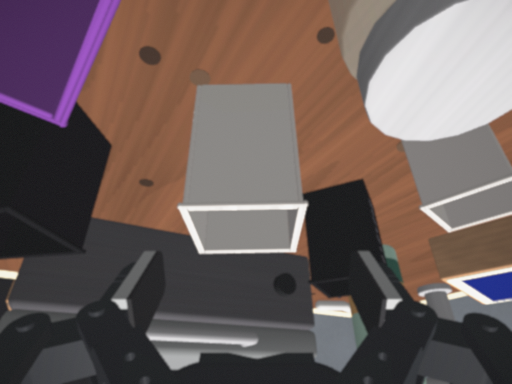

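The cup rim spans columns 182–306, about 6 mm left of the jaw centre, which agrees with the planned correction.

{"api": "servo_tool", "payload": {
  "series": [
    {"offset": [-0.5, -0.3, -0.5], "rotation": [0.001, 0.016, 0.007], "grip": 0},
    {"offset": [0.1, -0.2, -1.0], "rotation": [0, 0, 0], "grip": 0},
    {"offset": [0.1, -0.2, -0.9], "rotation": [0, 0, 0], "grip": 0},
    {"offset": [0.06, -0.12, -0.8], "rotation": [0, 0, 0], "grip": 0},
    {"offset": [0, 0, 0], "rotation": [0, 0, 0], "grip": 0}
  ]
}}

```text
time: 4.1
ee_pos: [0.4433, -0.3526, 0.068]
tcp_rot: [3.141, 0.699, 2.113]
force: [0.1, 0.5, -0.3]
width: 0.0854
```

```bash

python3 - <<'E'
from h import *
Rt=frame(-59.1,50); c=np.array([.4472,-.3578,.064])
t=Rt[:,2]
plan(c-.003*t,Rt)
p,d=camera("wrist");cv2.imwrite("pics/w4.png",p[...,::-1])
E
```

```text
{'time': 4.1, 'q': [-0.4699, 0.2284, -1.0346, -0.3116, -0.3482, 0.4464], 'ee_pos': [0.4433, -0.3526, 0.068], 'force': [0.1049, 0.4523, -0.2756], 'wrist_torque': [0.5582, 0.3046, -0.0331], 'width': 0.0854}
R cols x,y,z [[-0.395, 0.656, -0.644], [0.857, 0.516, 0.0], [0.332, -0.551, -0.765]]
dpos cm [ 0.29 -0.35 -0.17] rotvec [ 0.001  0.001 -0.003] deg 0.16911985496112064
```

View pics/w4.png

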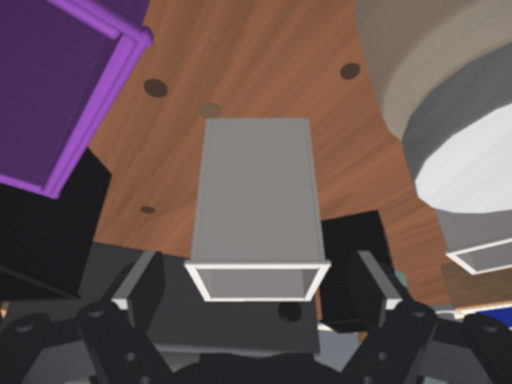

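The cup is centred between the fingers (columns 188–330) and everything is clear. I'll make the final shift and close.

{"api": "servo_tool", "payload": {
  "series": [
    {"offset": [0.2, -0.4, -0.2], "rotation": [0, 0, 0], "grip": 0},
    {"offset": [0.1, 0, 0], "rotation": [0, 0, 0], "grip": 0},
    {"offset": [0, 0, 0], "rotation": [0, 0, 0], "grip": 1},
    {"offset": [0, 0, 0], "rotation": [0, 0, 0], "grip": 1},
    {"offset": [0, 0, 0], "rotation": [0, 0, 0], "grip": 1},
    {"offset": [0, 0, 0], "rotation": [0, 0, 0], "grip": 1},
    {"offset": [0, 0, 0], "rotation": [0, 0, 0], "grip": 1},
    {"offset": [0, 0, 0], "rotation": [0, 0, 0], "grip": 1}
  ],
  "grip_force": 40
}}

```text
time: 4.95
ee_pos: [0.4461, -0.3564, 0.0662]
tcp_rot: [3.141, 0.7, 2.112]
force: [-2.9, 2.7, 5.6]
width: 0.0587
```

```bash

python3 - <<'E'
from h import *
st()
p,d=camera("wrist");cv2.imwrite("pics/w5.png",p[...,::-1])
E
```

```text
{'time': 4.95, 'q': [-0.4751, 0.2384, -1.0298, -0.3194, -0.3457, 0.4423], 'ee_pos': [0.4461, -0.3564, 0.0662], 'force': [-2.8822, 2.6995, 5.5951], 'wrist_torque': [0.3381, 0.2809, -0.133], 'width': 0.0587}
R cols x,y,z [[-0.394, 0.655, -0.644], [0.857, 0.515, 0.0], [0.332, -0.552, -0.765]]
```

View pics/w5.png

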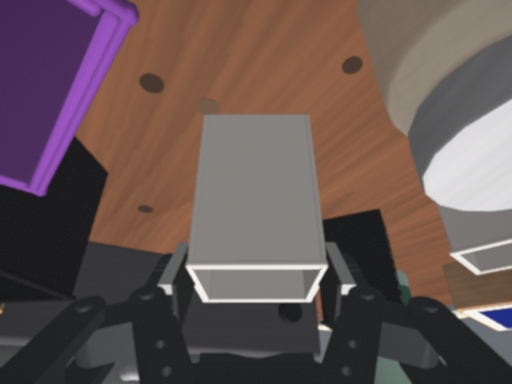

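Gripped at 58.7 mm with the cup still square in the jaws. I'll lift it and refine the drawer geometry from the first picture.

{"api": "servo_tool", "payload": {
  "series": [
    {"offset": [0, 0, 1], "rotation": [0, 0, 0], "grip": 1},
    {"offset": [0, 0, 2], "rotation": [0, 0, 0], "grip": 1},
    {"offset": [0, 0, 3], "rotation": [0, 0, 0], "grip": 1},
    {"offset": [0, 0, 3], "rotation": [0, 0, 0], "grip": 1},
    {"offset": [0, 0, 3], "rotation": [0, 0, 0], "grip": 1},
    {"offset": [0, 0, 3], "rotation": [0, 0, 0], "grip": 1},
    {"offset": [0, 0, 3], "rotation": [0, 0, 0], "grip": 1},
    {"offset": [0, 0, 3], "rotation": [0, 0, 0], "grip": 1},
    {"offset": [0, 0, 3], "rotation": [0, 0, 0], "grip": 1},
    {"offset": [0, 0, 0], "rotation": [0, 0, 0], "grip": 1}
  ]
}}

```text
time: 6.0
ee_pos: [0.4484, -0.3575, 0.3112]
tcp_rot: [3.135, 0.707, 2.108]
force: [0.3, -0.6, -1.2]
width: 0.0588
```

```bash

python3 - <<'E'
from h import *
st()
W=cloud("top",np.load("top0.npz")["d"])
a=W[75:215,205:305].reshape(-1,3)
m=(a[:,2]>.143)&(a[:,2]<.157)
r=cv2.minAreaRect(a[m][:,:2].astype(np.float32));print(r)
yaw=np.radians(3.55);ex=np.array([np.cos(yaw),np.sin(yaw)]);ey=np.array([-ex[1],ex[0]])
o=np.array(r[0]);xu=(a[:,:2]-o)@ex;yu=(a[:,:2]-o)@ey
print("top extent",np.percentile(xu[m],[0,1,99,100]),np.percentile(yu[m],[0,1,99,100]))
for x in np.arange(-.28,-.08,.005):
    k=(abs(xu-x)<.0025)&(abs(yu)<.09)
    w=(abs(xu-x)<.0025)
    if k.sum():print(round(x,3),k.sum(),np.round(np.percentile(a[k,2],[10,50,90]),3),np.round(yu[w&(a[:,2]>.1)][[0]] if 0 else [yu[w&(a[:,2]>.07)].min(initial=9),yu[w&(a[:,2]>.07)].max(initial=-9)],3))
p,d=camera("side");cv2.imwrite("pics/s1.png",cv2.resize(p[...,::-1],None,fx=1.5,fy=1.5))
E
```

```text
{'time': 6.0, 'q': [-0.4752, -0.1157, -0.5823, 0.4743, -0.3452, 0.4422], 'ee_pos': [0.4484, -0.3575, 0.3112], 'force': [0.2826, -0.6465, -1.2367], 'wrist_torque': [0.6894, 0.3916, 0.0321], 'width': 0.0588}
R cols x,y,z [[-0.389, 0.653, -0.649], [0.857, 0.516, 0.005], [0.338, -0.555, -0.76]]
((0.6998100876808167, 0.05853274464607239), (0.33786365389823914, 0.24019236862659454), 3.665133237838745)
top extent [-0.16908258 -0.03724556  0.16546805  0.16900849] [-0.11995226 -0.11734611  0.11780873  0.12013553]
-0.22 1 [0.002 0.002 0.002] [ 9. -9.]
-0.215 28 [-0.002  0.001  0.004] [ 9. -9.]
-0.21 131 [-0.002  0.113  0.118] [-0.064  0.064]
-0.205 157 [-0.002  0.004  0.119] [-0.064  0.064]
-0.2 107 [-0.003  0.002  0.114] [-0.052  0.058]
-0.195 52 [-0.004  0.     0.116] [-0.053  0.054]
-0.19 23 [-0.002  0.001  0.115] [-0.054  0.054]
-0.185 38 [-0.002  0.002  0.117] [-0.054  0.054]
-0.18 86 [-0.003  0.001  0.115] [-0.054  0.053]
-0.175 97 [-0.003  0.     0.117] [-0.055  0.107]
-0.17 341 [-0.     0.113  0.138] [-0.116  0.116]
-0.165 180 [-0.002  0.135  0.139] [-0.115  0.116]
-0.16 170 [-0.001  0.135  0.14 ] [-0.117  0.116]
-0.155 72 [0.126 0.129 0.136] [-0.114  0.104]
-0.15 39 [0.125 0.128 0.13 ] [-0.103  0.104]
-0.14 80 [0.083 0.086 0.088] [-0.104  0.104]
-0.135 87 [0.083 0.086 0.089] [-0.105  0.104]
-0.13 91 [0.082 0.085 0.087] [-0.105  0.103]
-0.125 91 [0.083 0.085 0.088] [-0.103  0.103]
-0.12 94 [0.082 0.085 0.088] [-0.103  0.103]
-0.115 90 [0.082 0.085 0.087] [-0.104  0.102]
-0.11 90 [0.083 0.085 0.089] [-0.104  0.102]
-0.105 95 [0.082 0.085 0.088] [-0.104  0.105]
-0.1 91 [0.082 0.085 0.088] [-0.105  0.105]
-0.095 91 [0.082 0.085 0.088] [-0.102  0.104]
-0.09 92 [0.082 0.085 0.088] [-0.103  0.104]
-0.085 86 [0.082 0.086 0.088] [-0.103  0.103]
```

View pics/s1.png

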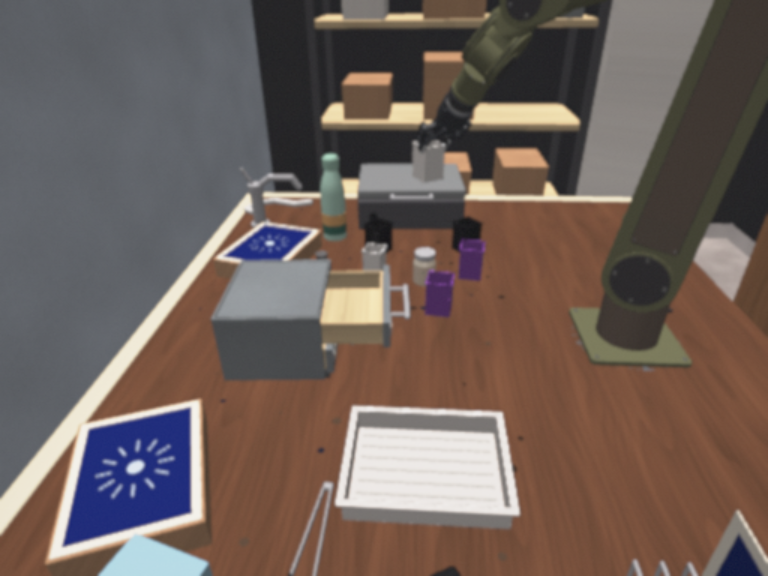

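The side view shows the cup held upright above the bench near (428,160), with nothing else moved. I'll carry it over the drawer upright and turn the heading to about +5°.

{"api": "servo_tool", "payload": {
  "series": [
    {"offset": [0.4, 1.0, 0], "rotation": [0, 0, 0.05], "grip": 1},
    {"offset": [1.0, 2.5, 0], "rotation": [0, 0, 0.08], "grip": 1},
    {"offset": [1.6, 4.0, 0], "rotation": [0, 0, 0.1], "grip": 1},
    {"offset": [1.7, 4.3, 0], "rotation": [0, 0, 0.1], "grip": 1},
    {"offset": [1.7, 4.3, 0], "rotation": [0, 0, 0.1], "grip": 1},
    {"offset": [1.7, 4.3, 0], "rotation": [0, 0, 0.1], "grip": 1},
    {"offset": [1.7, 4.3, 0], "rotation": [0, 0, 0.1], "grip": 1},
    {"offset": [1.7, 4.3, 0], "rotation": [0, 0, 0.1], "grip": 1},
    {"offset": [1.7, 4.3, 0], "rotation": [0, 0, 0.1], "grip": 1},
    {"offset": [1.7, 4.3, 0], "rotation": [0, 0, 0.1], "grip": 1},
    {"offset": [1.4, 3.5, 0], "rotation": [0, 0, 0.1], "grip": 1},
    {"offset": [0.7, 2.0, 0], "rotation": [0, 0, 0.08], "grip": 1}
  ]
}}

```text
time: 7.25
ee_pos: [0.6148, 0.0773, 0.3014]
tcp_rot: [3.141, 0.693, -3.055]
force: [0.9, -0.9, -2.3]
width: 0.0589
```

{"api": "servo_tool", "payload": {
  "series": [
    {"offset": [0, 0, 0], "rotation": [0, 0, 0], "grip": 1},
    {"offset": [0, 0, 0], "rotation": [0.01, -0.12, 0], "grip": 1},
    {"offset": [0, 0, 0], "rotation": [0.012, -0.14, 0], "grip": 1},
    {"offset": [0, 0, 0], "rotation": [0.012, -0.14, 0], "grip": 1},
    {"offset": [0, 0, 0], "rotation": [0.01, -0.12, 0], "grip": 1},
    {"offset": [0, 0, 0], "rotation": [0, 0, 0], "grip": 1},
    {"offset": [0, 0, 0], "rotation": [0, 0, 0], "grip": 1}
  ]
}}

```text
time: 7.95
ee_pos: [0.6186, 0.0745, 0.2987]
tcp_rot: [3.139, 1.108, -3.063]
force: [1.1, -0.5, -1.0]
width: 0.0592
```

```bash

python3 - <<'E'
from h import *
plan([.637,.075,.26],frame(5,0))
for n in("top","side"):
    p,d=camera(n);cv2.imwrite(f"pics/{n}2.png",cv2.resize(p[...,::-1],None,fx=1.5,fy=1.5))
E
```

```text
{'time': 7.95, 'q': [0.1557, -0.0943, -1.055, -0.4971, -0.067, 0.0346], 'ee_pos': [0.6186, 0.0745, 0.2987], 'force': [1.0608, -0.4877, -1.036], 'wrist_torque': [-0.1202, 1.2263, -0.0032], 'width': 0.0592}
R cols x,y,z [[-0.445, -0.035, -0.895], [-0.08, 0.997, 0.001], [0.892, 0.072, -0.446]]
dpos cm [ 1.84  0.05 -3.87] rotvec [ 0.038 -0.461  0.007] deg 26.50380968157644
```

View pics/side2.png

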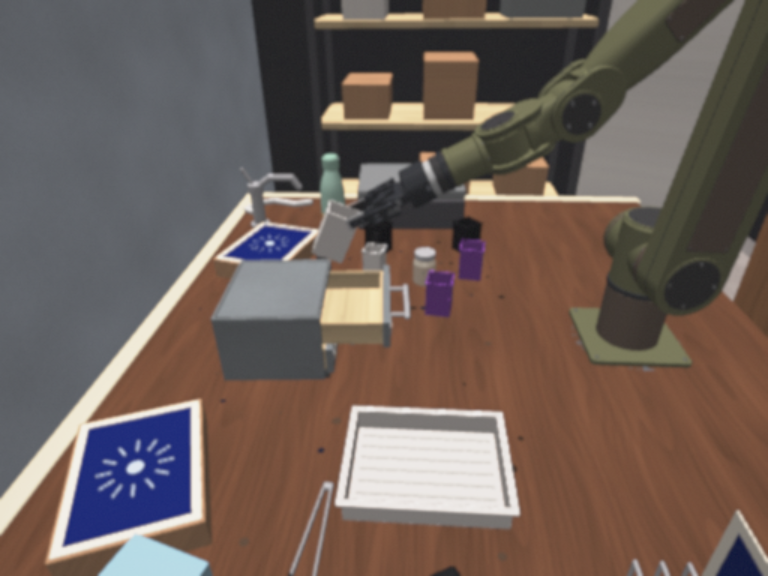

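View pics/top2.png

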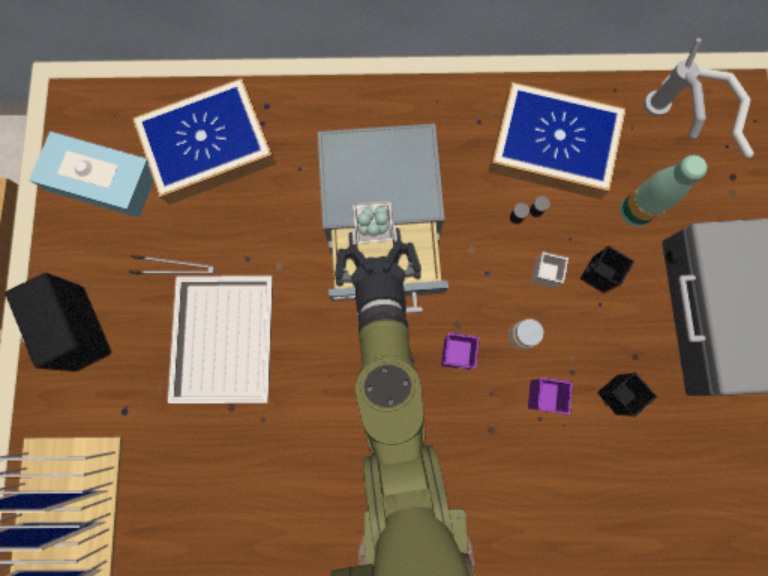

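Top view: the tilted cup at (373,222) still holds all the marbles, and the arm is aligned with the drawer. I'll level the tool, roll part of the way, then lower.

{"api": "servo_tool", "payload": {
  "series": [
    {"offset": [0.4, 0, -0.5], "rotation": [0.01, -0.115, 0], "grip": 1},
    {"offset": [0.5, 0, -0.5], "rotation": [0.01, -0.115, 0], "grip": 1},
    {"offset": [0.5, 0, -0.5], "rotation": [0.01, -0.115, 0], "grip": 1},
    {"offset": [0.4, 0, -0.5], "rotation": [0.01, -0.115, 0], "grip": 1},
    {"offset": [0, 0, 0], "rotation": [0.12, 0.01, 0], "grip": 1},
    {"offset": [0, 0, 0], "rotation": [0.144, 0.012, 0], "grip": 1},
    {"offset": [0, 0, 0], "rotation": [0.144, 0.012, 0], "grip": 1},
    {"offset": [0, 0, 0], "rotation": [0.144, 0.012, 0], "grip": 1},
    {"offset": [0, 0, 0], "rotation": [0.144, 0.012, 0], "grip": 1},
    {"offset": [0, 0, 0], "rotation": [0.144, 0.012, 0], "grip": 1},
    {"offset": [0, 0, 0], "rotation": [0, 0, 0], "grip": 1}
  ]
}}

```text
time: 9.15
ee_pos: [0.6759, 0.08, 0.31]
tcp_rot: [1.729, 0.712, 1.886]
force: [0.2, -0.9, -2.4]
width: 0.0586
```

```bash

python3 - <<'E'
from h import *
s,R=st()
# cup axis in tool frame at grasp
Rg=frame(-59.1,50); zc=R@(Rg.T@[0,0,1]); print("cup z",np.round(zc,3), "lowest lip etc")
for n in("side",):
    p,d=camera(n);cv2.imwrite(f"pics/{n}3.png",cv2.resize(p[100:260,130:330,::-1],None,fx=4,fy=3.7))
E
```

```text
{'time': 9.15, 'q': [0.0302, 0.3419, -1.2753, -1.4956, 0.1796, 0.8305], 'ee_pos': [0.6759, 0.08, 0.31], 'force': [0.2323, -0.9423, -2.4112], 'wrist_torque': [-0.3771, 1.3921, 0.0021], 'width': 0.0586}
R cols x,y,z [[-0.235, 0.72, -0.654], [-0.05, 0.662, 0.747], [0.971, 0.208, -0.119]]
cup z [-0.593 -0.622  0.511] lowest lip etc
```

View pics/side3.png

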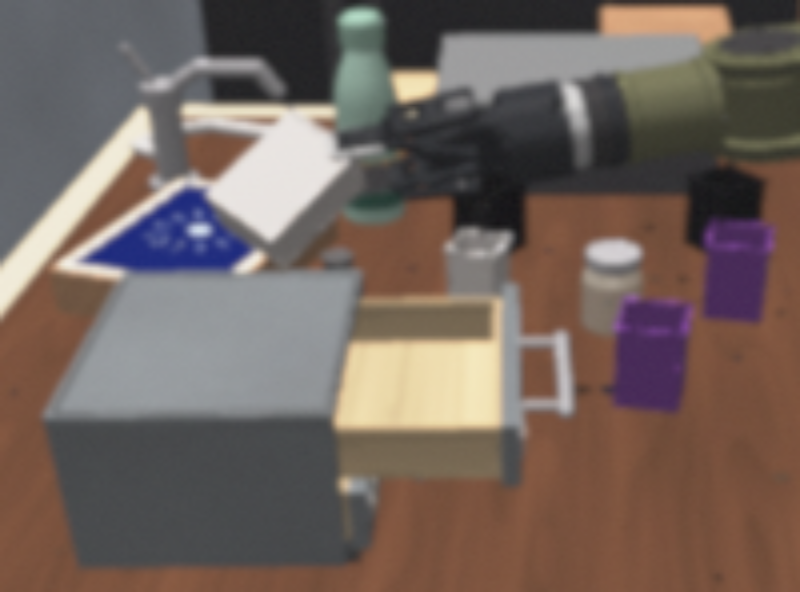

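The elbow joint is at its limit (q3 ≈ -1.28), so the tool stopped short. The picture shows the cup at (290,185), still mouth up and still loaded. I'll fit a kinematic model from the logged poses and replan.

```bash
cat > kin.py <<'E'
from h import *
from scipy.optimize import least_squares
S=[([-1.288,.2607,-.1393,1.1727,0,1.5708],[.1463,-.5035,.2178],[-3.1397,0,.2828]),
([-1.2116,.2053,-.0461,1.3162,.0017,1.9528],[.1784,-.4734,.2822],[[1.0,-0.023,0.003],[-0.023,-1.0,0.002],[0.003,-0.002,-1.0]]),
([-0.293,-0.2465,-0.7664,0.509,-0.446,0.6006],[0.3835,-0.2658,0.2681],[[-0.409,0.656,-0.634],[0.854,0.52,-0.013],[0.321,-0.547,-0.773]]),
([-0.4523,0.1616,-0.9921,-0.2063,-0.3588,0.4747],[0.4486,-0.348,0.0984],[[-0.378,0.66,-0.65],[0.862,0.507,0.013],[0.338,-0.555,-0.76]]),
([-0.4699,0.2284,-1.0346,-0.3116,-0.3482,0.4464],[0.4433,-0.3526,0.068],[[-0.395,0.656,-0.644],[0.857,0.516,0.0],[0.332,-0.551,-0.765]]),
([-0.4752,-0.1157,-0.5823,0.4743,-0.3452,0.4422],[0.4484,-0.3575,0.3112],[[-0.389,0.653,-0.649],[0.857,0.516,0.005],[0.338,-0.555,-0.76]]),
([0.1557,-0.0943,-1.055,-0.4971,-0.067,0.0346],[0.6186,0.0745,0.2987],[[-0.445,-0.035,-0.895],[-0.08,0.997,0.001],[0.892,0.072,-0.446]]),
([0.0302,0.3419,-1.2753,-1.4956,0.1796,0.8305],[0.6759,0.08,0.31],[[-0.235,0.72,-0.654],[-0.05,0.662,0.747],[0.971,0.208,-0.119]])]
Q=np.array([s[0] for s in S]);P=np.array([s[1] for s in S])
RR=[Ro.from_euler("xyz",S[0][2]).as_matrix()]+[np.array(s[2]).T for s in S[1:]]
lo=np.array([-2.78,-.83,-1.28,-1.9,-1.57,-3.14]);hi=np.array([2.78,1.72,1.37,2.12,1.48,3.14])
E0=Ro.from_matrix(frame(0,0)) # q=0 tool: x down, z forward
def fk(q,p):
    r0,z0,L1,a,L2,b,L3,L4=p
    q1,q2,q3,q4,q5,q6=q
    A=Ro.from_euler("z",q1); pi=q2-q3+q4
    w=np.array([r0+L1*np.sin(q2+a)+L2*np.cos(q2-q3+b)+L3*np.cos(pi),0,z0+L1*np.cos(q2+a)-L2*np.sin(q2-q3+b)-L3*np.sin(pi)])
    B=A*Ro.from_euler("y",pi)*Ro.from_euler("z",q5)
    R=B*E0*Ro.from_euler("z",q6)
    return A.apply(w)+B.apply([L4,0,0]),R.as_matrix()
def fit():
    f=lambda p:np.concatenate([fk(q,p)[0]-x for q,x in zip(Q,P)]+[1e-4*(p-p0)])
    best=None
    for b0 in(-.5,0,.5,1,-1,1.5):
      for a0 in(0,.5,-.5):
        p0=np.array([0,.2,.3,a0,.3,b0,.05,.2]);r=least_squares(f,p0,max_nfev=2000)
        if best is None or r.cost<best.cost: best=r
    return best
def ik(pt,Rt,p,q0,n=30):
    best=None;rng=np.random.default_rng(0)
    def f(q):
        x,R=fk(q,p);return np.concatenate([(x-pt)*10,Ro.from_matrix(Rt@R.T).as_rotvec()])
    for k in range(n):
        s=np.clip(np.array(q0)+(0 if k==0 else rng.normal(0,.7,6)),lo+.01,hi-.01)
        r=least_squares(f,s,bounds=(lo,hi),max_nfev=200)
        if best is None or r.cost<best.cost-1e-9: best=r
        if best.cost<1e-8: break
    x,R=fk(best.x,p)
    return best.x,np.linalg.norm(x-pt),np.degrees(Ro.from_matrix(Rt@R.T).magnitude())
E
python3 - <<'E'
from kin import *
b=fit();p=b.x;np.save("kp.npy",p);print(np.round(p,3),b.cost)
for q,x,R in zip(Q,P,RR):
    X,Rm=fk(q,p);print(np.round((X-x)*1000,1),round(np.degrees(Ro.from_matrix(Rm@R.T).magnitude()),2))
qc=Q[-1]
for az in(5,-30,-50,-70,40,60,75):
  for e in(0,-8):
    for th in(0,110,155,-110,-155):
      R0=frame(az,-e); Rt=R0@Ro.from_euler("z",np.radians(th)).as_matrix()
      q,dx,da=ik(np.array([.615,.06,.21]),Rt,p,qc)
      print(az,e,th,np.round(q,2),round(dx*1000,1),round(da,1))
E
```

```text
[-0.     0.218  0.567 -0.     0.391 -0.155  0.121  0.333] 6.571062194477259e-09
[ 0. -0. -0.] 0.0
[-0. -0.  0.] 0.03
[0. 0. 0.] 0.03
[-0. -0.  0.] 0.03
[ 0. -0. -0.] 0.0
[-0.  0. -0.] 0.01
[0. 0. 0.] 0.01
[-0. -0.  0.] 0.01
5 0 0 [ 0.13  0.2  -1.28 -1.08 -0.05  0.02] 9.9 23.2
5 0 110 [ 0.13  0.2  -1.28 -1.08 -0.05  1.94] 9.9 23.2
5 0 155 [ 0.13  0.2  -1.28 -1.08 -0.05  2.72] 9.9 23.2
5 0 -110 [ 0.13  0.2  -1.28 -1.08 -0.05 -1.9 ] 9.9 23.2
5 0 -155 [ 0.13  0.2  -1.28 -1.08 -0.05 -2.69] 9.9 23.2
5 -8 0 [ 0.11  0.2  -1.28 -1.06 -0.03  0.01] 6.7 15.6
5 -8 110 [ 0.11  0.2  -1.28 -1.06 -0.03  1.93] 6.7 15.6
5 -8 155 [ 0.11  0.2  -1.28 -1.06 -0.03  2.72] 6.7 15.6
5 -8 -110 [ 0.11  0.2  -1.28 -1.06 -0.03 -1.91] 6.7 15.6
5 -8 -155 [ 0.11  0.2  -1.28 -1.06 -0.03 -2.69] 6.7 15.6
-30 0 0 [ 0.61  0.79 -1.24 -1.9  -1.15  0.12] 0.6 3.4
-30 0 110 [ 0.61  0.79 -1.24 -1.9  -1.15  2.04] 0.6 3.4
-30 0 155 [ 0.61  0.79 -1.24 -1.9  -1.15  2.83] 0.6 3.4
-30 0 -110 [ 0.61  0.79 -1.24 -1.9  -1.15 -1.8 ] 0.6 3.4
-30 0 -155 [ 0.61  0.79 -1.24 -1.9  -1.15 -2.58] 0.6 3.4
-30 -8 0 [ 0.6   0.61 -1.22 -1.52 -1.1   
[... 2340 characters left out ...]
0.74 -0.07  1.42  1.53] 0.0 0.0
60 -8 -110 [-0.46  0.51 -0.74 -0.07  1.42 -3.09] 0.0 0.0
60 -8 -155 [-0.46  0.51 -0.74 -0.07  1.42  2.41] 0.0 0.0
75 0 0 [-0.46  1.   -0.08  2.05  1.37 -3.14] 0.0 0.0
75 0 110 [-0.46  1.   -0.08  2.05  1.37 -1.22] 0.0 0.0
75 0 155 [-0.46  1.   -0.08  2.05  1.37 -0.44] 0.0 0.0
75 0 -110 [-0.46  1.   -0.08  2.05  1.37  1.22] 0.0 0.0
75 0 -155 [-0.46  1.   -0.08  2.05  1.37  0.44] 0.0 0.0
75 -8 0 [-0.45  0.82 -0.13  1.56  1.33 -2.52] 0.0 0.0
75 -8 110 [-0.45  0.82 -0.13  1.56  1.33 -0.6 ] 0.0 0.0
75 -8 155 [-0.45  0.82 -0.13  1.56  1.33  0.18] 0.0 0.0
75 -8 -110 [-0.45  0.82 -0.13  1.56  1.33  1.84] 0.0 0.0
75 -8 -155 [-0.45  0.82 -0.13  1.56  1.33  1.06] 0.0 0.0
```

The model fits to under 0.1 mm. I'll plan the pour with the heading about +38° and the tool slightly below horizontal, so the marbles leave along the drawer's long (y) side.

```bash
cat > pour.py <<'E'
from kin import *
p=np.load("kp.npy")
Rg=frame(-59.1,50)
RTC=Rg.T@Ro.from_euler("z",-59.1,degrees=True).as_matrix() # cup axes in tool frame (x along heading)
def pose(az,e,th): return frame(az,-e)@Ro.from_euler("z",np.radians(th)).as_matrix()
def cup(pt,R):  # TCP -> mouth corners, base corners
    g=pt+.003*R[:,2];C=R@RTC
    k=np.array([[1,1],[1,-1],[-1,-1],[-1,1]])*.03
    f=lambda h:np.array([g+C@np.array([a,b,h-.064]) for a,b in k])
    return f(.09),f(0),C[:,2]
E
python3 - <<'E'
from pour import *
q=np.array(read_state()["q"]);x0,R0=fk(q,p)
for az in(38,45):
  for e,th,pt in[(-20,45,(.62,.08,.29)),(-10,60,(.62,.08,.25)),(-10,75,(.615,.09,.225)),(-10,95,(.61,.09,.21)),(-10,115,(.61,.09,.205)),(-10,140,(.61,.09,.205)),(-10,165,(.61,.09,.205)),(-8,175,(.61,.09,.205))]:
    pt=np.array(pt);R=pose(az,e,th);qn,dx,da=ik(pt,R,p,q);q=qn
    m,b,z=cup(pt,R);l=m[m[:,2].argmin()]
    print(az,e,th,np.round(qn,2),round(dx*1e3,1),round(da,1),"cupz",np.round(z,2),"mouthC",np.round(m.mean(0),3),"lip",np.round(l,3),"minz base",np.round(b[b[:,2].argmin()],3))
E
```

```text
38 -20 45 [-0.29  0.1  -0.99 -0.53  0.88  0.33] 0.0 0.0 cupz [-0.16 -0.71  0.69] mouthC [0.618 0.063 0.307] lip [0.597 0.04  0.278] minz base [0.611 0.104 0.216]
38 -10 60 [-0.33  0.43 -1.22 -1.34  0.97  0.79] 0.0 0.0 cupz [-0.21 -0.87  0.45] mouthC [0.617 0.059 0.261] lip [0.594 0.047 0.228] minz base [0.613 0.126 0.187]
38 -10 75 [-0.3   0.53 -1.27 -1.5   0.95  1.06] 0.0 0.0 cupz [-0.19 -0.94  0.3 ] mouthC [0.612 0.067 0.232] lip [0.584 0.063 0.201] minz base [0.601 0.148 0.174]
38 -10 95 [-0.31  0.57 -1.28 -1.52  0.96  1.39] 0.3 0.7 cupz [-0.21 -0.98  0.08] mouthC [0.607 0.066 0.212] lip [0.63  0.059 0.177] minz base [0.649 0.147 0.17 ]
38 -10 115 [-0.31  0.58 -1.28 -1.53  0.96  1.74] 0.4 1.0 cupz [-0.27 -0.95 -0.13] mouthC [0.605 0.067 0.201] lip [0.62  0.068 0.161] minz base [0.645 0.154 0.173]
38 -10 140 [-0.31  0.58 -1.28 -1.53  0.96  2.17] 0.4 1.0 cupz [-0.41 -0.84 -0.35] mouthC [0.602 0.07  0.195] lip [0.607 0.084 0.156] minz base [0.643 0.16  0.187]
38 -10 165 [-0.31  0.58 -1.28 -1.53  0.96  2.61] 0.4 1.0 cupz [-0.58 -0.66 -0.48] mouthC [0.597 0.075 0.192] lip [0.594 0.101 
[... 797 characters left out ...]
[0.634 0.061 0.177] minz base [0.642 0.151 0.17 ]
45 -10 115 [-0.36  0.55 -1.19 -1.34  1.11  1.64] 0.0 0.0 cupz [-0.15 -0.98 -0.13] mouthC [0.608 0.067 0.201] lip [0.623 0.07  0.161] minz base [0.637 0.158 0.173]
45 -10 140 [-0.36  0.55 -1.19 -1.34  1.11  2.08] 0.0 0.0 cupz [-0.3  -0.89 -0.35] mouthC [0.604 0.069 0.195] lip [0.607 0.084 0.156] minz base [0.634 0.164 0.187]
45 -10 165 [-0.36  0.55 -1.19 -1.34  1.11  2.51] 0.0 0.0 cupz [-0.49 -0.73 -0.48] mouthC [0.599 0.073 0.192] lip [0.593 0.099 0.159] minz base [0.637 0.165 0.202]
45 -8 175 [-0.36  0.62 -1.21 -1.5   1.13  2.75] 0.0 0.0 cupz [-0.56 -0.64 -0.53] mouthC [0.598 0.075 0.191] lip [0.589 0.106 0.163] minz base [0.639 0.164 0.21 ]
```

```bash
cat >> pour.py <<'E'
def seg(x0,R0,x1,R1,n,q0):
    x0=np.array(x0);x1=np.array(x1);rv=Ro.from_matrix(R1@R0.T).as_rotvec()
    print("total cm",np.round((x1-x0)*100,2),"rv",np.round(rv,3),"deg",round(np.degrees(np.linalg.norm(rv)),1),"per row",np.round((x1-x0)*100/n,2),np.round(rv/n,3))
    q=q0
    for k in range(1,n+1):
        R=Ro.from_rotvec(rv*k/n).as_matrix()@R0;x=x0+(x1-x0)*k/n
        qn,dx,da=ik(x,R,p,q,5);m,b,z=cup(x,R)
        if k%3==0 or k==n:print("  ",k,np.round(qn,2),round(dx*1e3,1),round(da,1),"maxdq",np.round(np.abs(qn-q).max(),2),"cupz",np.round(z,2))
        q=qn
    return x1,R1,q
E
python3 - <<'E'
from pour import *
s=read_state();q=np.array(s["q"]);x,R=fk(q,p)
a=seg(x,R,(.61,.08,.285),pose(45,-20,45),9,q)
a=seg(a[0],a[1],(.605,.09,.225),pose(45,-10,75),5,a[2])
a=seg(a[0],a[1],(.605,.09,.205),pose(45,-10,110),7,a[2])
a=seg(a[0],a[1],(.605,.09,.205),pose(45,-10,165),9,a[2])
E
```

```text
total cm [-6.52 -0.02 -2.46] rv [-0.167  0.173  0.586] deg 36.3 per row [-0.72 -0.   -0.27] [-0.019  0.019  0.065]
   3 [-0.13  0.24 -1.22 -1.24  0.52  0.7 ] 0.0 0.0 maxdq 0.11 cupz [-0.43 -0.69  0.58]
   6 [-0.26  0.16 -1.1  -0.86  0.82  0.49] 0.0 0.0 maxdq 0.14 cupz [-0.26 -0.72  0.64]
   9 [-0.35  0.13 -0.91 -0.33  1.02  0.15] 0.0 0.0 maxdq 0.2 cupz [-0.08 -0.72  0.69]
total cm [-0.5  1.  -6. ] rv [ 0.479  0.237 -0.136] deg 31.6 per row [-0.1  0.2 -1.2] [ 0.096  0.047 -0.027]
   3 [-0.36  0.3  -1.07 -0.81  1.1   0.59] 0.0 0.0 maxdq 0.19 cupz [-0.06 -0.88  0.47]
   5 [-0.36  0.48 -1.18 -1.26  1.12  0.94] 0.0 0.0 maxdq 0.23 cupz [-0.07 -0.95  0.3 ]
total cm [ 0.  0. -2.] rv [ 0.425  0.425 -0.106] deg 35.0 per row [ 0.    0.   -0.29] [ 0.061  0.061 -0.015]
   3 [-0.36  0.51 -1.19 -1.29  1.12  1.2 ] 0.0 0.0 maxdq 0.09 cupz [-0.08 -0.99  0.13]
   6 [-0.36  0.54 -1.2  -1.33  1.12  1.46] 0.0 0.0 maxdq 0.09 cupz [-0.11 -0.99 -0.03]
   7 [-0.36  0.55 -1.2  -1.34  1.12  1.55] 0.0 0.0 maxdq 0.09 cupz [-0.13 -0.99 -0.08]
total cm [0. 0. 0.] rv [ 0.668  0.668 -0.167] deg 55.0 per row [0. 0. 0.] [ 0.074  0.074 -0.019]
   3 [-0.36  0.55 -1.2  -1.34  1.12  1.87] 0.0 0.0 maxdq 0.11 cupz [-0.23 -0.94 -0.26]
   6 [-0.36  0.55 -1.2  -1.34  1.12  2.19] 0.0 0.0 maxdq 0.11 cupz [-0.35 -0.85 -0.4 ]
   9 [-0.36  0.55 -1.2  -1.34  1.12  2.51] 0.0 0.0 maxdq 0.11 cupz [-0.49 -0.73 -0.48]
```

{"api": "servo_tool", "payload": {
  "series": [
    {"offset": [-0.6, 0, -0.2], "rotation": [-0.015, 0.016, 0.053], "grip": 1},
    {"offset": [-0.6, 0, -0.2], "rotation": [-0.015, 0.016, 0.053], "grip": 1},
    {"offset": [-0.6, 0, -0.2], "rotation": [-0.015, 0.016, 0.053], "grip": 1},
    {"offset": [-0.6, 0, -0.2], "rotation": [-0.015, 0.016, 0.053], "grip": 1},
    {"offset": [-0.6, 0, -0.2], "rotation": [-0.015, 0.016, 0.053], "grip": 1},
    {"offset": [-0.6, 0, -0.2], "rotation": [-0.015, 0.016, 0.053], "grip": 1},
    {"offset": [-0.6, 0, -0.2], "rotation": [-0.015, 0.016, 0.053], "grip": 1},
    {"offset": [-0.6, 0, -0.2], "rotation": [-0.015, 0.016, 0.053], "grip": 1},
    {"offset": [-0.6, 0, -0.3], "rotation": [-0.015, 0.016, 0.053], "grip": 1},
    {"offset": [-0.6, 0, -0.3], "rotation": [-0.015, 0.016, 0.053], "grip": 1},
    {"offset": [-0.6, 0, -0.3], "rotation": [-0.015, 0.015, 0.053], "grip": 1},
    {"offset": [0, 0, 0], "rotation": [0, 0, 0], "grip": 1}
  ]
}}

```text
time: 10.4
ee_pos: [0.6088, 0.0794, 0.2853]
tcp_rot: [2.051, 0.725, 2.684]
force: [0.4, 0.0, -1.1]
width: 0.0588
```

```bash

python3 - <<'E'
from pour import *
s,R=st();q=np.array(s["q"]);x=s["ee_pos"]
print("model err",fk(q,p)[0]-x)
a=seg(x,R,(.605,.09,.225),pose(45,-10,75),7,q)
p_,d=camera("side");cv2.imwrite("pics/side4.png",cv2.resize(p_[100:260,130:330,::-1],None,fx=4,fy=3.7))
E
```

```text
{'time': 10.4, 'q': [-0.3487, 0.1267, -0.911, -0.3264, 1.0131, 0.1544], 'ee_pos': [0.6088, 0.0794, 0.2853], 'force': [0.434, 0.0038, -1.0756], 'wrist_torque': [-0.9612, 0.8518, -0.0897], 'width': 0.0588}
R cols x,y,z [[-0.671, 0.331, -0.663], [-0.324, 0.674, 0.664], [0.667, 0.66, -0.345]]
model err [-7.91908630e-06  3.70163715e-05  2.68479961e-05]
total cm [-0.38  1.06 -6.03] rv [ 0.481  0.233 -0.132] deg 31.6 per row [-0.05  0.15 -0.86] [ 0.069  0.033 -0.019]
   3 [-0.36  0.24 -1.02 -0.65  1.08  0.46] 0.0 0.0 maxdq 0.12 cupz [-0.06 -0.84  0.54]
   6 [-0.36  0.41 -1.14 -1.09  1.11  0.81] 0.0 0.0 maxdq 0.16 cupz [-0.07 -0.93  0.36]
   7 [-0.36  0.48 -1.18 -1.26  1.12  0.94] 0.0 0.0 maxdq 0.17 cupz [-0.07 -0.95  0.3 ]
```

View pics/side4.png

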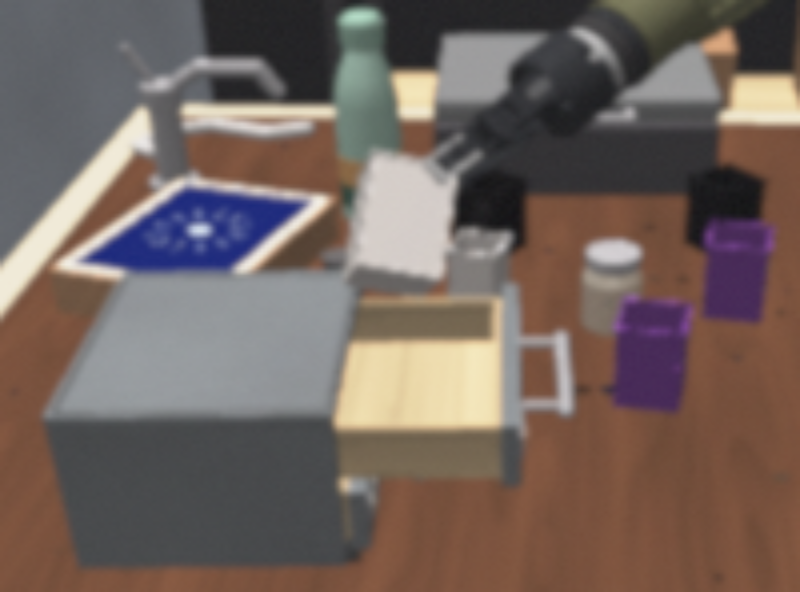

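The cup at (405,215) is held as predicted, above the drawer opening, still loaded. I'll lower and roll further.

{"api": "servo_tool", "payload": {
  "series": [
    {"offset": [-0.05, 0.15, -0.9], "rotation": [0.069, 0.033, -0.019], "grip": 1},
    {"offset": [-0.05, 0.15, -0.9], "rotation": [0.069, 0.033, -0.019], "grip": 1},
    {"offset": [-0.05, 0.15, -0.9], "rotation": [0.069, 0.033, -0.019], "grip": 1},
    {"offset": [-0.05, 0.15, -0.9], "rotation": [0.069, 0.033, -0.019], "grip": 1},
    {"offset": [-0.05, 0.15, -0.8], "rotation": [0.069, 0.033, -0.019], "grip": 1},
    {"offset": [-0.05, 0.15, -0.8], "rotation": [0.069, 0.033, -0.019], "grip": 1},
    {"offset": [-0.05, 0.15, -0.8], "rotation": [0.067, 0.035, -0.018], "grip": 1},
    {"offset": [0, 0, 0], "rotation": [0, 0, 0], "grip": 1}
  ]
}}

```text
time: 11.25
ee_pos: [0.6027, 0.092, 0.2212]
tcp_rot: [1.751, 0.252, 2.404]
force: [-0.1, 0.1, -2.9]
width: 0.059
```

```bash

python3 - <<'E'
from pour import *
s,R=st();q=np.array(s["q"]);x=s["ee_pos"]
a=seg(x,R,(.605,.09,.205),pose(45,-10,110),7,q)
p_,d=camera("side");cv2.imwrite("pics/side5.png",cv2.resize(p_[100:260,130:330,::-1],None,fx=4,fy=3.7))
E
```

```text
{'time': 11.25, 'q': [-0.3615, 0.4958, -1.1894, -1.2784, 1.1163, 0.9454], 'ee_pos': [0.6027, 0.092, 0.2212], 'force': [-0.0746, 0.1337, -2.8557], 'wrist_torque': [-1.031, 0.9445, 0.0083], 'width': 0.059}
R cols x,y,z [[-0.717, 0.651, -0.249], [-0.061, 0.298, 0.953], [0.695, 0.698, -0.174]]
total cm [ 0.23 -0.2  -1.62] rv [ 0.421  0.422 -0.107] deg 34.7 per row [ 0.03 -0.03 -0.23] [ 0.06   0.06  -0.015]
   3 [-0.36  0.52 -1.19 -1.31  1.12  1.2 ] 0.0 0.0 maxdq 0.09 cupz [-0.08 -0.99  0.13]
   6 [-0.36  0.54 -1.2  -1.33  1.12  1.46] 0.0 0.0 maxdq 0.09 cupz [-0.11 -0.99 -0.03]
   7 [-0.36  0.55 -1.2  -1.34  1.12  1.55] 0.0 0.0 maxdq 0.09 cupz [-0.13 -0.99 -0.08]
```

View pics/side5.png

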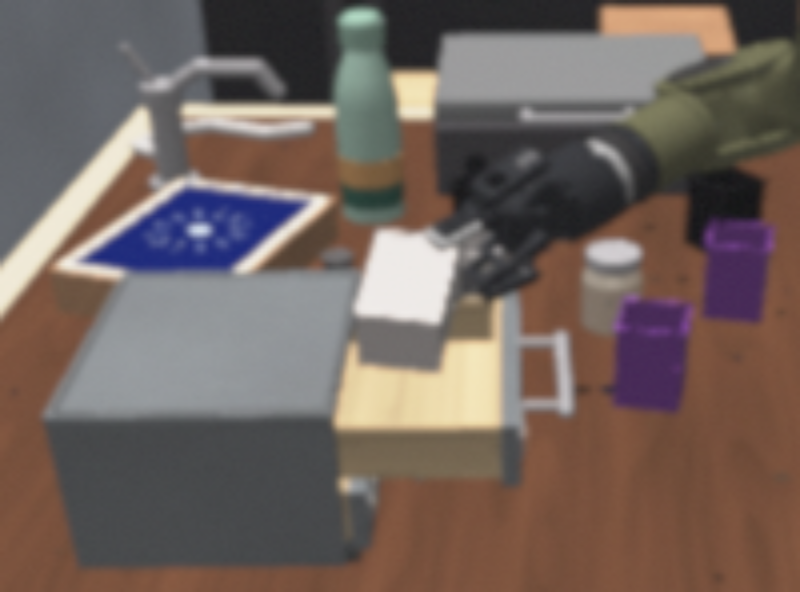

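Now the pour, slowly.

{"api": "servo_tool", "payload": {
  "series": [
    {"offset": [0, 0, -0.4], "rotation": [0.07, 0.07, -0.017], "grip": 1},
    {"offset": [0, 0, -0.4], "rotation": [0.07, 0.07, -0.018], "grip": 1},
    {"offset": [0, 0, -0.4], "rotation": [0.06, 0.06, -0.015], "grip": 1},
    {"offset": [0, 0, -0.4], "rotation": [0.05, 0.05, -0.013], "grip": 1},
    {"offset": [0, 0, 0], "rotation": [0.05, 0.05, -0.013], "grip": 1},
    {"offset": [0, 0, 0], "rotation": [0.05, 0.05, -0.013], "grip": 1},
    {"offset": [0, 0, 0], "rotation": [0.05, 0.05, -0.013], "grip": 1},
    {"offset": [0, 0, 0], "rotation": [0.03, 0.03, -0.008], "grip": 1},
    {"offset": [0, 0, 0], "rotation": [0.03, 0.03, -0.008], "grip": 1},
    {"offset": [0, 0, 0], "rotation": [0.03, 0.03, -0.008], "grip": 1},
    {"offset": [0, 0, 0], "rotation": [0.03, 0.03, -0.008], "grip": 1},
    {"offset": [0, 0, 0], "rotation": [0.03, 0.03, -0.008], "grip": 1}
  ]
}}

```text
time: 12.5
ee_pos: [0.6039, 0.0913, 0.209]
tcp_rot: [1.77, -0.52, 2.251]
force: [-0.4, 0.4, -1.8]
width: 0.0592
```

```bash

python3 - <<'E'
from pour import *
s,R=st();q=np.array(s["q"]);x=s["ee_pos"]
a=seg(x,R,(.605,.09,.205),pose(45,-10,165),9,q)
p_,d=camera("side");cv2.imwrite("pics/side6.png",cv2.resize(p_[100:260,130:330,::-1],None,fx=4,fy=3.7))
E
```

```text
{'time': 12.5, 'q': [-0.3602, 0.5452, -1.2055, -1.3548, 1.1094, 1.7409], 'ee_pos': [0.6039, 0.0913, 0.209], 'force': [-0.3713, 0.3875, -1.8478], 'wrist_torque': [-1.0152, 0.907, 0.0159], 'width': 0.0592}
R cols x,y,z [[-0.546, 0.675, 0.497], [0.46, -0.254, 0.851], [0.7, 0.693, -0.172]]
total cm [ 0.11 -0.13 -0.4 ] rv [ 0.544  0.544 -0.13 ] deg 44.7 per row [ 0.01 -0.01 -0.04] [ 0.06   0.06  -0.014]
   3 [-0.36  0.55 -1.2  -1.35  1.11  2.  ] 0.0 0.0 maxdq 0.09 cupz [-0.27 -0.91 -0.32]
   6 [-0.36  0.55 -1.2  -1.35  1.11  2.25] 0.0 0.0 maxdq 0.09 cupz [-0.38 -0.83 -0.42]
   9 [-0.36  0.55 -1.2  -1.34  1.12  2.51] 0.0 0.0 maxdq 0.09 cupz [-0.49 -0.73 -0.48]
```

View pics/side6.png

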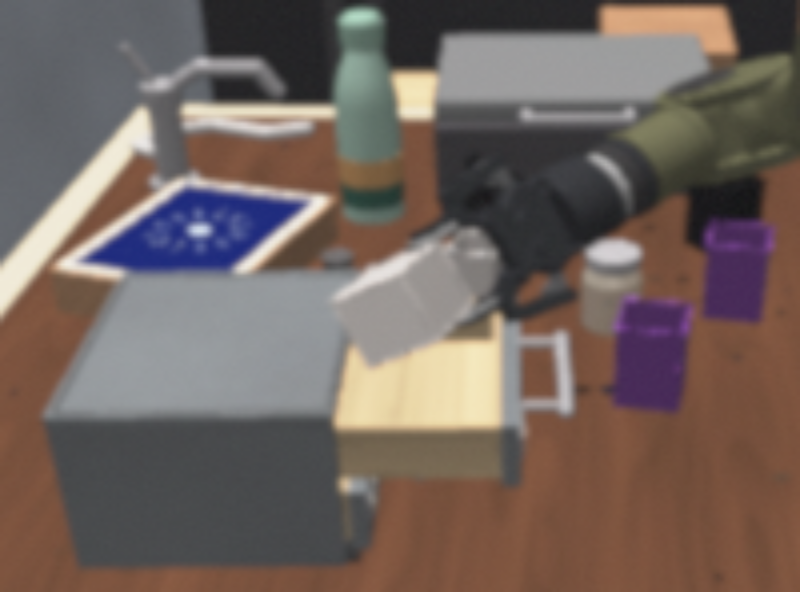

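The view hides the marbles, but the load dropped by about 1 N, so most are probably out. I'll finish the roll and look from above.

{"api": "servo_tool", "payload": {
  "series": [
    {"offset": [0, 0, 0], "rotation": [0.06, 0.06, -0.014], "grip": 1},
    {"offset": [0, 0, 0], "rotation": [0.06, 0.06, -0.014], "grip": 1},
    {"offset": [0, 0, 0], "rotation": [0.06, 0.06, -0.014], "grip": 1},
    {"offset": [0, 0, 0], "rotation": [0.06, 0.06, -0.014], "grip": 1},
    {"offset": [0, 0, 0], "rotation": [0.06, 0.06, -0.014], "grip": 1},
    {"offset": [0, 0, 0], "rotation": [0.06, 0.06, -0.014], "grip": 1},
    {"offset": [0, 0, 0], "rotation": [0.06, 0.06, -0.014], "grip": 1},
    {"offset": [0, 0, 0], "rotation": [0.06, 0.06, -0.014], "grip": 1},
    {"offset": [0, 0, 0], "rotation": [0.06, 0.06, -0.014], "grip": 1},
    {"offset": [0, 0, 0], "rotation": [0, 0, 0], "grip": 1},
    {"offset": [0, 0, 0], "rotation": [0, 0, 0], "grip": 1}
  ]
}}

```text
time: 13.65
ee_pos: [0.6036, 0.0913, 0.2084]
tcp_rot: [2.152, -1.252, 1.803]
force: [-0.8, 0.0, -0.7]
width: 0.0593
```

```bash

python3 - <<'E'
from pour import *
s,R=st();q=np.array(s["q"]);x=s["ee_pos"]
p_,d=camera("top");cv2.imwrite("pics/top7.png",cv2.resize(p_[110:230,190:350,::-1],None,fx=5,fy=5,interpolation=cv2.INTER_CUBIC))
a=seg(x,R,(.58,.07,.30),pose(45,-10,165),5,q)
a=seg(a[0],a[1],(.52,.12,.33),pose(45,-50,0),20,a[2])
E
```

```text
{'time': 13.65, 'q': [-0.3633, 0.543, -1.1978, -1.3352, 1.1203, 2.5038], 'ee_pos': [0.6036, 0.0913, 0.2084], 'force': [-0.8262, 0.0453, -0.6514], 'wrist_torque': [-0.7821, 0.8009, 0.0146], 'width': 0.0593}
R cols x,y,z [[-0.072, 0.305, 0.95], [0.717, -0.647, 0.262], [0.694, 0.699, -0.172]]
total cm [-2.36 -2.13  9.16] rv [ 0.004  0.006 -0.005] deg 0.5 per row [-0.47 -0.43  1.83] [ 0.001  0.001 -0.001]
   3 [-0.41  0.34 -1.15 -1.05  1.16  2.47] 0.0 0.0 maxdq 0.1 cupz [-0.49 -0.73 -0.48]
   5 [-0.44  0.22 -1.1  -0.85  1.18  2.44] 0.0 0.0 maxdq 0.1 cupz [-0.49 -0.73 -0.48]
total cm [-6.  5.  3.] rv [-1.864 -1.679  1.446] deg 165.9 per row [-0.3   0.25  0.15] [-0.093 -0.084  0.072]
   3 [-0.45  0.18 -0.88 -0.18  1.28  1.65] 0.0 0.0 maxdq 0.29 cupz [-0.21 -0.92 -0.33]
   6 [-0.44  0.2  -0.64  0.48  1.24  0.82] 0.0 0.0 maxdq 0.25 cupz [ 0.06 -1.   -0.08]
   9 [-0.4   0.19 -0.49  0.79  1.12  0.29] 0.0 0.0 maxdq 0.15 cupz [ 0.25 -0.94  0.23]
   12 [-0.34  0.14 -0.42  0.87  0.97 -0.06] 0.0 0.0 maxdq 0.1 cupz [ 0.34 -0.76  0.55]
   15 [-0.26  0.06 -0.41  0.85  0.8  -0.33] 0.0 0.0 maxdq 0.09 cupz [ 0.3  -0.5   0.81]
   18 [-0.16 -0.05 -0.46  0.77  0.63 -0.58] 0.0 0.0 maxdq 0.08 cupz [ 0.15 -0.2   0.97]
   20 [-0.09 -0.12 -0.51  0.69  0.51 -0.74] 0.0 0.0 maxdq 0.08 cupz [-0.  0.  1.]
```

View pics/top7.png

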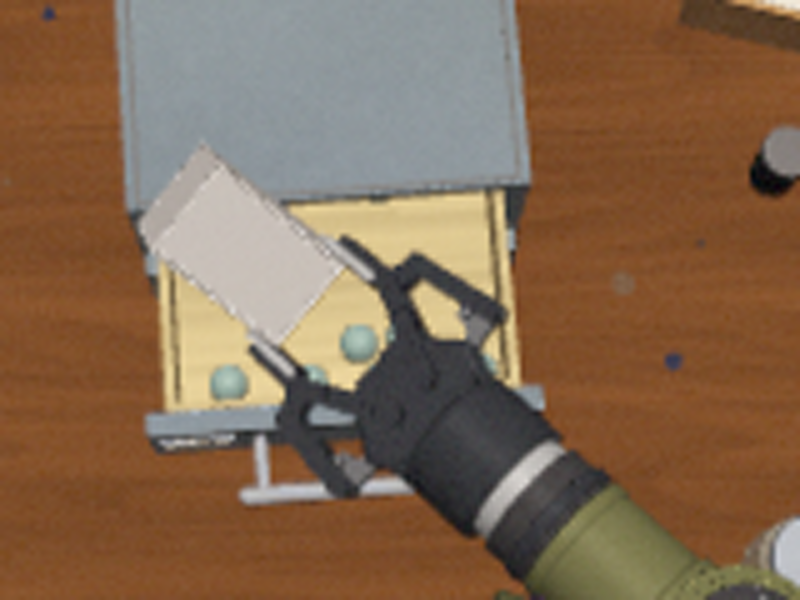

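Five marbles are visible in the drawer, at (230,382), (315,375), (358,343), (395,335) and (488,362). The rest are hidden under the arm. I'll raise and look again.

{"api": "servo_tool", "payload": {
  "series": [
    {"offset": [-0.3, -0.3, 1.5], "rotation": [0, 0, 0], "grip": 1},
    {"offset": [-0.6, -0.3, 2.5], "rotation": [0, 0, 0], "grip": 1},
    {"offset": [-1.0, 0.5, 2.5], "rotation": [0, 0, 0], "grip": 1},
    {"offset": [-1.2, 1.2, 2.5], "rotation": [0, 0, 0], "grip": 1},
    {"offset": [-1.2, 1.5, 2.0], "rotation": [0, 0, 0], "grip": 1}
  ]
}}

```text
time: 14.2
ee_pos: [0.56, 0.1172, 0.319]
tcp_rot: [2.155, -1.254, 1.798]
force: [0.6, -0.1, 0.5]
width: 0.0588
```

```bash

python3 - <<'E'
from pour import *
s,R=st();q=np.array(s["q"]);x=s["ee_pos"]
p_,d=camera("side");cv2.imwrite("pics/side8.png",cv2.resize(p_[100:260,130:330,::-1],None,fx=4,fy=3.7))
a=seg(x,R,(.43,.30,.32),pose(42,-50,0),22,q)
for f in (1,2,3,4):pass
E
```

```text
{'time': 14.2, 'q': [-0.3378, 0.1419, -1.1733, -0.9299, 1.0958, 2.5282], 'ee_pos': [0.56, 0.1172, 0.319], 'force': [0.5735, -0.1354, 0.5481], 'wrist_torque': [-0.7629, 0.7047, -0.0043], 'width': 0.0588}
R cols x,y,z [[-0.07, 0.304, 0.95], [0.716, -0.648, 0.26], [0.695, 0.699, -0.172]]
total cm [-13.    18.28   0.1 ] rv [-1.89  -1.616  1.42 ] deg 164.0 per row [-0.59  0.83  0.  ] [-0.086 -0.073  0.065]
   3 [-0.32  0.08 -1.05 -0.52  1.17  1.96] 0.0 0.0 maxdq 0.2 cupz [-0.23 -0.91 -0.35]
   6 [-0.28  0.03 -0.9  -0.04  1.16  1.36] 0.0 0.0 maxdq 0.19 cupz [ 0.   -0.99 -0.12]
   9 [-0.21 -0.01 -0.78  0.27  1.07  0.87] 0.0 0.0 maxdq 0.14 cupz [ 0.19 -0.97  0.15]
   12 [-0.1  -0.06 -0.7   0.43  0.92  0.53] 0.0 0.0 maxdq 0.1 cupz [ 0.3  -0.84  0.45]
   15 [ 0.04 -0.13 -0.67  0.49  0.73  0.28] 0.0 0.0 maxdq 0.08 cupz [ 0.32 -0.63  0.71]
   18 [ 0.23 -0.19 -0.65  0.5   0.5   0.08] 0.0 0.0 maxdq 0.08 cupz [ 0.24 -0.37  0.9 ]
   21 [ 0.45 -0.24 -0.66  0.48  0.23 -0.1 ] 0.0 0.0 maxdq 0.09 cupz [ 0.07 -0.09  0.99]
   22 [ 0.52 -0.25 -0.66  0.47  0.13 -0.16] 0.0 0.0 maxdq 0.09 cupz [-0.  0.  1.]
```

View pics/side8.png

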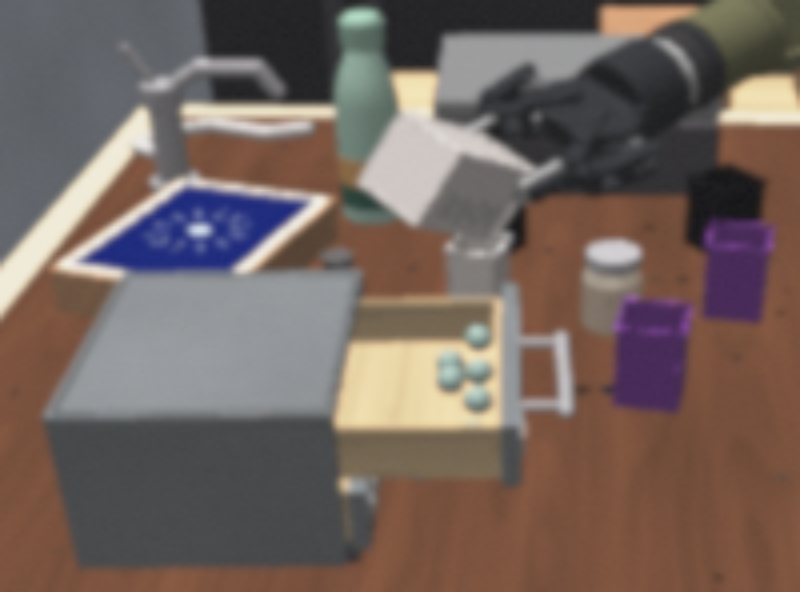

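Five marbles are visible in the drawer around (465,370), a sixth is just showing at (475,425), and the near wall may hide one. I'll carry the cup to the tray.

{"api": "servo_tool", "payload": {
  "series": [
    {"offset": [-0.6, 0.8, 0], "rotation": [-0.086, -0.073, 0.065], "grip": 1},
    {"offset": [-0.6, 0.8, 0], "rotation": [-0.086, -0.073, 0.065], "grip": 1},
    {"offset": [-0.6, 0.8, 0], "rotation": [-0.086, -0.073, 0.065], "grip": 1},
    {"offset": [-0.6, 0.8, 0], "rotation": [-0.086, -0.073, 0.065], "grip": 1},
    {"offset": [-0.6, 0.8, 0], "rotation": [-0.086, -0.073, 0.065], "grip": 1},
    {"offset": [-0.6, 0.8, 0], "rotation": [-0.086, -0.073, 0.065], "grip": 1},
    {"offset": [-0.6, 0.8, 0], "rotation": [-0.086, -0.073, 0.065], "grip": 1},
    {"offset": [-0.6, 0.8, 0], "rotation": [-0.086, -0.073, 0.065], "grip": 1},
    {"offset": [-0.6, 0.8, 0], "rotation": [-0.086, -0.073, 0.065], "grip": 1},
    {"offset": [-0.6, 0.8, 0], "rotation": [-0.086, -0.073, 0.065], "grip": 1},
    {"offset": [-0.6, 0.8, 0], "rotation": [-0.086, -0.073, 0.065], "grip": 1}
  ]
}}

```text
time: 15.35
ee_pos: [0.4941, 0.2053, 0.3166]
tcp_rot: [2.097, -0.042, 2.665]
force: [0.6, 0.4, -1.5]
width: 0.0586
```

{"api": "servo_tool", "payload": {
  "series": [
    {"offset": [-0.6, 0.9, 0], "rotation": [-0.086, -0.073, 0.065], "grip": 1},
    {"offset": [-0.6, 0.9, 0], "rotation": [-0.086, -0.073, 0.065], "grip": 1},
    {"offset": [-0.6, 0.9, 0], "rotation": [-0.086, -0.073, 0.065], "grip": 1},
    {"offset": [-0.6, 0.9, 0], "rotation": [-0.086, -0.073, 0.065], "grip": 1},
    {"offset": [-0.6, 0.9, 0], "rotation": [-0.086, -0.073, 0.065], "grip": 1},
    {"offset": [-0.6, 0.9, 0], "rotation": [-0.086, -0.073, 0.065], "grip": 1},
    {"offset": [-0.6, 0.9, 0], "rotation": [-0.086, -0.073, 0.065], "grip": 1},
    {"offset": [-0.6, 0.9, 0], "rotation": [-0.086, -0.073, 0.065], "grip": 1},
    {"offset": [-0.6, 0.9, 0], "rotation": [-0.086, -0.074, 0.064], "grip": 1},
    {"offset": [-0.5, 0.8, 0], "rotation": [-0.086, -0.074, 0.064], "grip": 1},
    {"offset": [-0.4, 0.6, 0], "rotation": [-0.084, -0.074, 0.064], "grip": 1},
    {"offset": [0, 0, 0], "rotation": [0, 0, 0], "grip": 1}
  ]
}}

```text
time: 16.55
ee_pos: [0.4294, 0.3018, 0.3167]
tcp_rot: [-3.137, 0.694, -2.411]
force: [-0.2, -0.1, -0.8]
width: 0.059
```

```bash

python3 - <<'E'
from pour import *
s,R=st();q=np.array(s["q"]);x=s["ee_pos"]
p_,d=camera("top");cv2.imwrite("pics/top9.png",cv2.resize(p_[...,::-1],None,fx=1.5,fy=1.5));cv2.imwrite("pics/top9c.png",cv2.resize(p_[130:230,190:350,::-1],None,fx=5,fy=5,interpolation=cv2.INTER_CUBIC))
Rt=pose(42,-50,0);g=np.array([.45,.40,.071])
a=seg(x,R,g-.003*Rt[:,2]+[0,0,.1],Rt,7,q)
a=seg(a[0],a[1],g-.003*Rt[:,2],Rt,7,a[2])
E
```

```text
{'time': 16.55, 'q': [0.5369, -0.2485, -0.6674, 0.4668, 0.1195, -0.15], 'ee_pos': [0.4294, 0.3018, 0.3167], 'force': [-0.1625, -0.0545, -0.776], 'wrist_torque': [-0.4279, 0.5288, 0.0122], 'width': 0.059}
R cols x,y,z [[-0.572, -0.513, -0.639], [-0.666, 0.746, -0.003], [0.479, 0.424, -0.769]]
total cm [  1.91   9.69 -14.34] rv [ 0.005 -0.001  0.005] deg 0.4 per row [ 0.27  1.38 -2.05] [ 0.001 -0.     0.001]
   3 [ 0.63 -0.15 -0.77  0.26  0.07 -0.08] 0.0 0.0 maxdq 0.07 cupz [0. 0. 1.]
   6 [ 0.7  -0.01 -0.84  0.04  0.02 -0.02] 0.0 0.0 maxdq 0.07 cupz [0. 0. 1.]
   7 [ 0.72  0.04 -0.86 -0.03  0.01 -0.01] 0.0 0.0 maxdq 0.07 cupz [0. 0. 1.]
total cm [  0.   0. -10.] rv [0. 0. 0.] deg 0.0 per row [ 0.    0.   -1.43] [0. 0. 0.]
   3 [ 0.72  0.11 -0.94 -0.17  0.01 -0.01] 0.0 0.0 maxdq 0.05 cupz [-0. -0.  1.]
   6 [ 0.72  0.2  -1.   -0.33  0.01 -0.01] 0.0 0.0 maxdq 0.05 cupz [-0. -0.  1.]
   7 [ 0.72  0.24 -1.02 -0.39  0.01 -0.01] 0.0 0.0 maxdq 0.05 cupz [-0. -0.  1.]
```

View pics/top9.png

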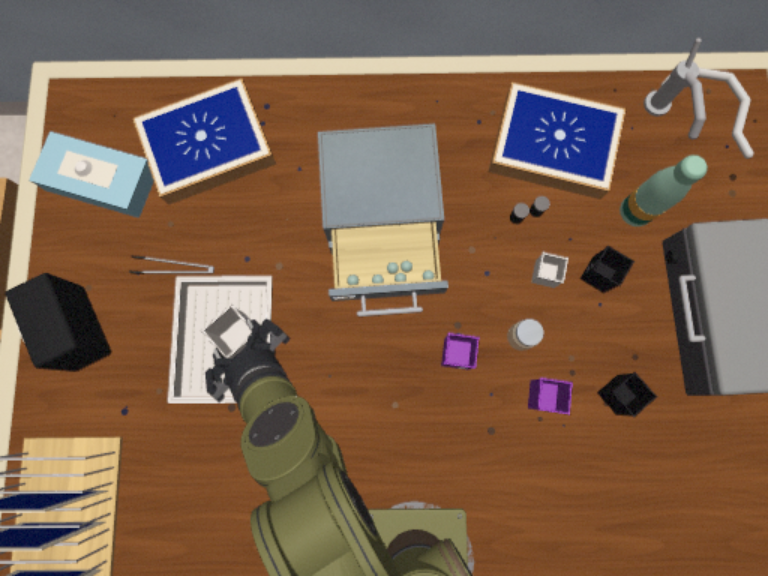

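View pics/top9c.png

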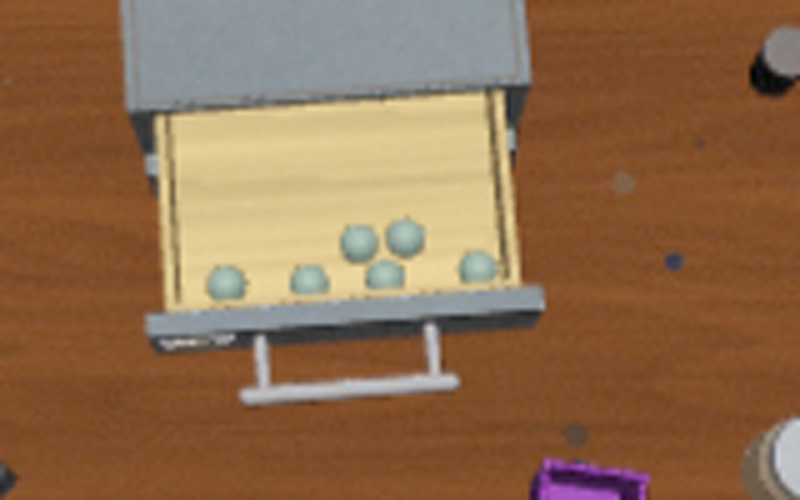

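Only six marbles show in the drawer, at crop (228,283), (310,280), (358,243), (405,237), (385,275) and (478,268). I'll look inside the cup for the seventh, then from the side.

```bash

python3 - <<'E'
from pour import *
p_,d=camera("top");a=cv2.resize(p_[190:270,105:215,::-1],(660,480),interpolation=cv2.INTER_CUBIC);cv2.imwrite("pics/cupin.png",a)
p_,d=camera("side");cv2.imwrite("pics/side9.png",cv2.resize(p_[90:290,100:360,::-1],(780,600),interpolation=cv2.INTER_CUBIC))
E
```

```text
(no output)
```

View pics/cupin.png

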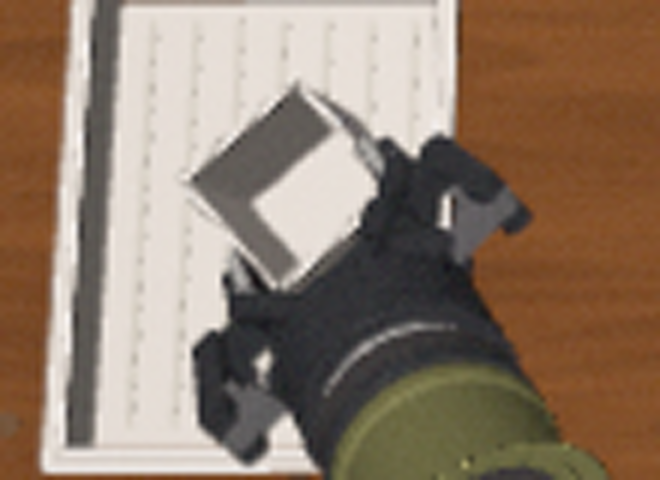

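View pics/side9.png

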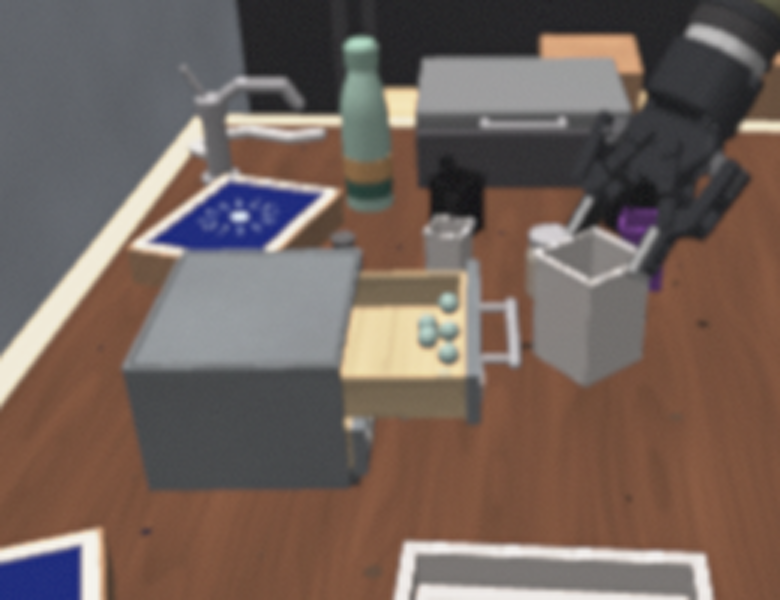

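The visible part of the cup's floor is bare, but the gripper hides one corner. The seventh marble may also be deeper in the drawer under the top panel. I'll set the cup down and look inside unobstructed.

{"api": "servo_tool", "payload": {
  "series": [
    {"offset": [0.2, 1.0, -1.5], "rotation": [0.005, -0.001, 0.005], "grip": 1},
    {"offset": [0.3, 1.5, -2.2], "rotation": [0, 0, 0], "grip": 1},
    {"offset": [0.3, 1.6, -2.3], "rotation": [0, 0, 0], "grip": 1},
    {"offset": [0.3, 1.6, -2.3], "rotation": [0, 0, 0], "grip": 1},
    {"offset": [0.3, 1.6, -2.3], "rotation": [0, 0, 0], "grip": 1},
    {"offset": [0.3, 1.4, -2.3], "rotation": [0, 0, 0], "grip": 1},
    {"offset": [0.2, 1.0, -2.0], "rotation": [0, 0, 0], "grip": 1},
    {"offset": [0, 0, -2.0], "rotation": [0, 0, 0], "grip": 1},
    {"offset": [0, 0, -2.0], "rotation": [0, 0, 0], "grip": 1},
    {"offset": [0, 0, -2.0], "rotation": [0, 0, 0], "grip": 1},
    {"offset": [0, 0, -1.2], "rotation": [0, 0, 0], "grip": 1},
    {"offset": [0, 0, 0], "rotation": [0, 0, 0], "grip": 1}
  ]
}}

```text
time: 17.9
ee_pos: [0.4497, 0.3951, 0.093]
tcp_rot: [3.14, 0.693, -2.417]
force: [-0.4, -0.3, -1.3]
width: 0.0587
```

```bash

python3 - <<'E'
from pour import *
s,R=st()
m,b,z=cup(s["ee_pos"],R);print("base corners",np.round(b,4).tolist(),np.round(z,3))
E
```

```text
{'time': 17.9, 'q': [0.7172, 0.1863, -0.9915, -0.2996, 0.0064, -0.0055], 'ee_pos': [0.4497, 0.3951, 0.093], 'force': [-0.4251, -0.2505, -1.3217], 'wrist_torque': [-0.4623, 0.5555, 0.0175], 'width': 0.0587}
R cols x,y,z [[-0.576, -0.51, -0.639], [-0.664, 0.748, 0.001], [0.477, 0.425, -0.77]]
base corners [[0.4534, 0.4385, 0.0266], [0.4932, 0.3936, 0.0265], [0.4483, 0.3538, 0.0268], [0.4085, 0.3987, 0.0269]] [0.005 0.003 1.   ]
```

{"api": "servo_tool", "payload": {
  "series": [
    {"offset": [0, 0, -1.0], "rotation": [0, 0, 0], "grip": 1},
    {"offset": [0, 0, -0.7], "rotation": [0, 0, 0], "grip": 1},
    {"offset": [0, 0, -0.2], "rotation": [0, 0, 0], "grip": 1},
    {"offset": [0, 0, -0.15], "rotation": [0, 0, 0], "grip": 1},
    {"offset": [0, 0, -0.1], "rotation": [0, 0, 0], "grip": 1},
    {"offset": [0, 0, 0], "rotation": [0, 0, 0], "grip": 1}
  ]
}}

```text
time: 18.5
ee_pos: [0.4504, 0.3975, 0.075]
tcp_rot: [3.141, 0.699, -2.414]
force: [0.4, 0.4, -0.8]
width: 0.059
```

```bash

python3 - <<'E'
from pour import *
s,R=st()
m,b,z=cup(s["ee_pos"],R);print("base z",np.round(b[:,2],4).tolist(),np.round(z,3))
p_,d=camera("side");cv2.imwrite("pics/side10.png",cv2.resize(p_[210:384,190:390,::-1],(690,600),interpolation=cv2.INTER_CUBIC))
E
```

```text
{'time': 18.5, 'q': [0.72, 0.2323, -1.0208, -0.3813, 0.0057, -0.0056], 'ee_pos': [0.4504, 0.3975, 0.075], 'force': [0.3755, 0.3719, -0.7954], 'wrist_torque': [-0.382, 0.4803, -0.0245], 'width': 0.059}
R cols x,y,z [[-0.572, -0.509, -0.643], [-0.665, 0.747, 0.001], [0.48, 0.429, -0.766]]
base z [0.0088, 0.0087, 0.0087, 0.0087] [-0.    -0.001  1.   ]
```

View pics/side10.png

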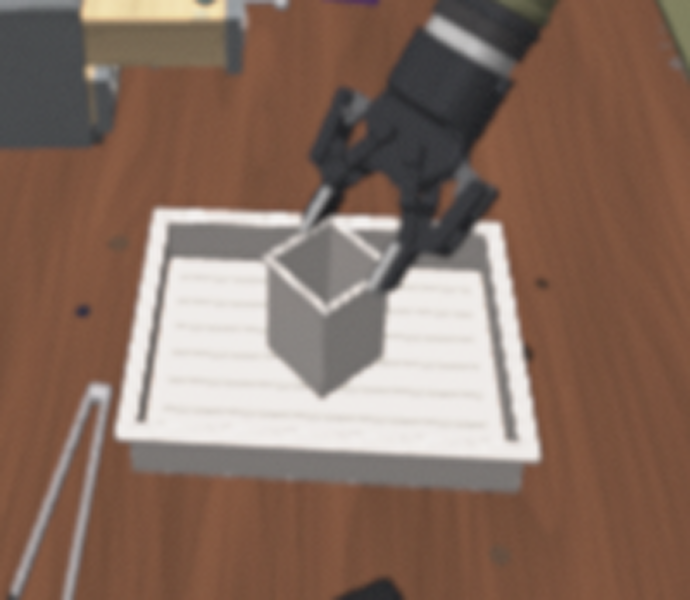

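Cup upright over the tray centre. It needs about 4–5 mm more down.

{"api": "servo_tool", "payload": {
  "series": [
    {"offset": [0, 0, -0.2], "rotation": [0, 0, 0], "grip": 1},
    {"offset": [0, 0, -0.15], "rotation": [0, 0, 0], "grip": 1},
    {"offset": [0, 0, -0.15], "rotation": [0, 0, 0], "grip": 1},
    {"offset": [0, 0, 0], "rotation": [0, 0, 0], "grip": 1}
  ]
}}

```text
time: 18.95
ee_pos: [0.4505, 0.3976, 0.0701]
tcp_rot: [3.141, 0.7, -2.414]
force: [0.4, -0.4, 2.0]
width: 0.0589
```

Contact felt. I'll release and withdraw.

{"api": "servo_tool", "payload": {
  "series": [
    {"offset": [0, 0, 0], "rotation": [0, 0, 0], "grip": 0},
    {"offset": [0, 0, 0], "rotation": [0, 0, 0], "grip": 0},
    {"offset": [0, 0, 0], "rotation": [0, 0, 0], "grip": 0},
    {"offset": [0, 0, 0], "rotation": [0, 0, 0], "grip": 0},
    {"offset": [-0.5, -0.4, 0.8], "rotation": [0, 0, 0], "grip": 0},
    {"offset": [-1.0, -0.9, 1.5], "rotation": [0, 0, 0], "grip": 0},
    {"offset": [-1.4, -1.3, 2.3], "rotation": [0, 0, 0], "grip": 0},
    {"offset": [-1.4, -1.3, 2.3], "rotation": [0, 0, 0], "grip": 0},
    {"offset": [-1.4, -1.3, 2.3], "rotation": [0, 0, 0], "grip": 0},
    {"offset": [-1.4, -1.3, 2.3], "rotation": [0, 0, 0], "grip": 0},
    {"offset": [-1.4, -1.3, 2.3], "rotation": [0, 0, 0], "grip": 0},
    {"offset": [0, 0, 0], "rotation": [0, 0, 0], "grip": 0}
  ]
}}

```text
time: 20.15
ee_pos: [0.3649, 0.3191, 0.2116]
tcp_rot: [3.141, 0.705, -2.414]
force: [0.7, 0.1, 0.8]
width: 0.0854
```

```bash

python3 - <<'E'
from pour import *
s,R=st()
p_,d=camera("top");cv2.imwrite("pics/top11.png",cv2.resize(p_[...,::-1],None,fx=1.5,fy=1.5));a=p_[180:280,105:205,::-1];cv2.imwrite("pics/cupin2.png",cv2.resize(a,(600,600),interpolation=cv2.INTER_CUBIC))
W=cloud("top",d);w=W[180:275,110:185].reshape(-1,3);k=w[(w[:,2]>.08)&(w[:,2]<.1)];print(cv2.minAreaRect((k[:,:2]*1000).astype(np.float32)),np.percentile(k[:,2],[5,50,95]))
E
```

```text
{'time': 20.15, 'q': [0.7103, -0.2459, -0.972, 0.14, 0.0118, -0.013], 'ee_pos': [0.3649, 0.3191, 0.2116], 'force': [0.6585, 0.0982, 0.7602], 'wrist_torque': [-0.354, 0.3844, -0.0158], 'width': 0.0854}
R cols x,y,z [[-0.569, -0.506, -0.648], [-0.665, 0.747, 0.001], [0.483, 0.431, -0.762]]
((450.35675048828125, 395.99359130859375), (63.42030715942383, 63.58448028564453), 42.10874938964844) [0.08179059 0.09272376 0.09656977]
```

View pics/cupin2.png

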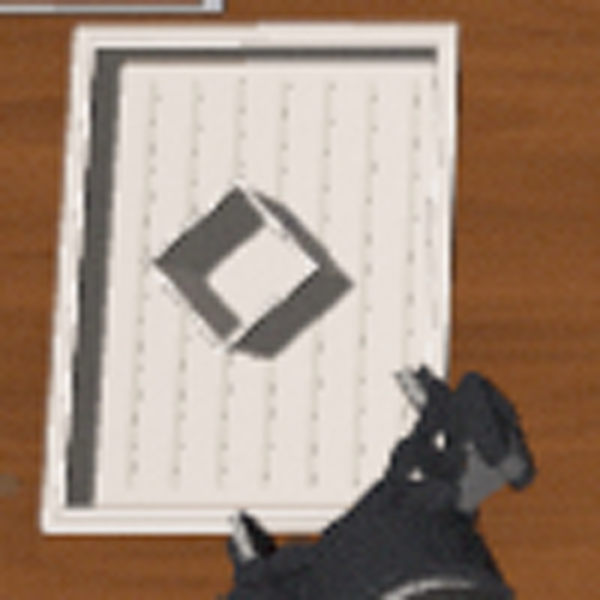

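View pics/top11.png

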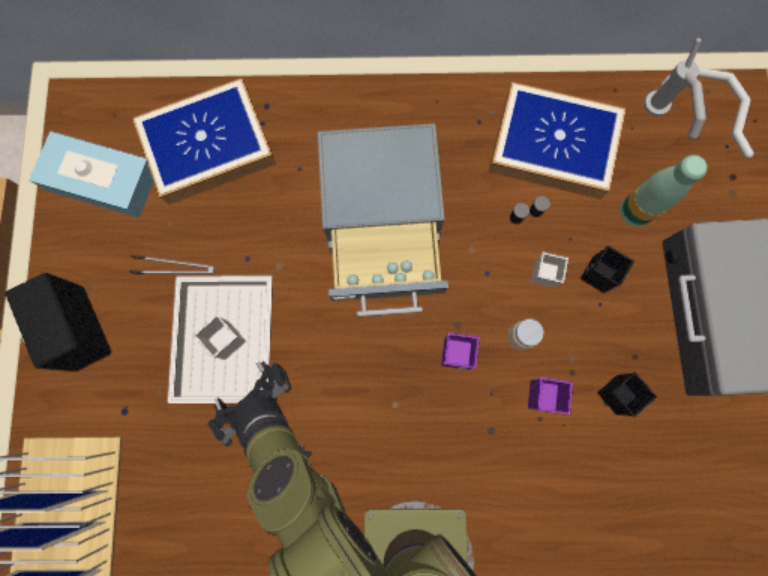

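The cup stands upright and empty in the tray at (220,338), with its whole floor visible. Six marbles are in the open part of the drawer, and none are on the bench. I'll check with the wrist camera whether the seventh rolled back under the top panel.

```bash

python3 - <<'E'
from pour import *
s,R=st();q=np.array(s["q"]);x=s["ee_pos"]
for pt,e in[((.50,.05,.22),-35),((.48,.05,.22),-40),((.5,.05,.25),-40),((.46,.05,.22),-45)]:
    Rt=pose(4,e,0);qq,dx,da=ik(np.array(pt),Rt,p,q)
    T=camera_info("wrist")["T_tool_cam"];c=np.array(pt)+Rt@T[:3,3];v=Rt@T[:3,2]
    print(pt,e,np.round(qq,2),round(dx*1e3,1),round(da,1),"cam",np.round(c,3),np.round(v,2))
a=seg(x,R,(.47,.05,.24),pose(4,-42,0),9,q)
a=seg(a[0],a[1],(.45,.047,.20),pose(3.5,-90,0),7,a[2])
a=seg(a[0],a[1],(.45,.047,.118),pose(3.5,-90,0),4,a[2])
a=seg(a[0],a[1],(.62,.055,.118),pose(3.5,-90,0),12,a[2])
E
```

```text
{'time': 20.2, 'q': [0.7104, -0.2425, -0.9729, 0.1369, 0.0118, -0.013], 'ee_pos': [0.3653, 0.3195, 0.2103], 'force': [0.6725, 0.1732, 0.1558], 'wrist_torque': [-0.3699, 0.4129, -0.0342], 'width': 0.0852}
R cols x,y,z [[-0.57, -0.507, -0.647], [-0.665, 0.747, 0.001], [0.483, 0.431, -0.763]]
(0.5, 0.05, 0.22) -35 [ 0.14 -0.23 -1.22 -0.38 -0.05  0.04] 0.0 0.0 cam [0.329 0.037 0.243] [ 0.95  0.07 -0.29]
(0.48, 0.05, 0.22) -40 [ 0.14 -0.3  -1.14 -0.15 -0.06  0.05] 0.0 0.0 cam [0.311 0.037 0.258] [ 0.92  0.06 -0.37]
(0.5, 0.05, 0.25) -40 [ 0.13 -0.3  -1.05 -0.05 -0.05  0.04] 0.0 0.0 cam [0.331 0.037 0.288] [ 0.92  0.06 -0.37]
(0.46, 0.05, 0.22) -45 [ 0.15 -0.33 -1.07  0.05 -0.06  0.06] 0.0 0.0 cam [0.295 0.037 0.273] [ 0.89  0.06 -0.45]
total cm [ 10.47 -26.95   2.97] rv [ 0.053 -0.126 -0.657] deg 38.5 per row [ 1.16 -2.99  0.33] [ 0.006 -0.014 -0.073]
   3 [ 0.54 -0.32 -1.03  0.12 -0.03  0.02] 0.0 0.0 maxdq 0.06 cupz [-0.05 -0.02  1.  ]
   6 [ 0.34 -0.36 -1.06  0.09 -0.05  0.03] 0.0 0.0 maxdq 0.07 cupz [-0.09 -0.02  1.  ]
   9 [ 0.15 -0.35 -1.07  0.02 -0.06  0.05] 0.0 0.0 maxdq 0.06 cupz 
[... 359 characters left out ...]
13 cupz [0.64 0.04 0.77]
total cm [ 0.   0.  -8.2] rv [0. 0. 0.] deg 0.0 per row [ 0.    0.   -2.05] [0. 0. 0.]
   3 [ 0.1   0.19 -0.45  0.93 -0.    0.04] 0.0 0.0 maxdq 0.05 cupz [0.64 0.04 0.77]
   4 [ 0.1   0.21 -0.49  0.87 -0.    0.04] 0.0 0.0 maxdq 0.05 cupz [0.64 0.04 0.77]
total cm [17.   0.8  0. ] rv [0. 0. 0.] deg 0.0 per row [1.42 0.07 0.  ] [0. 0. 0.]
   3 [ 0.1   0.28 -0.39  0.9   0.    0.04] 0.0 0.0 maxdq 0.03 cupz [0.64 0.04 0.77]
   6 [ 0.1   0.34 -0.29  0.94  0.    0.03] 0.0 0.0 maxdq 0.03 cupz [0.64 0.04 0.77]
   9 [ 0.09  0.41 -0.18  0.98  0.    0.03] 0.0 0.0 maxdq 0.04 cupz [0.64 0.04 0.77]
   12 [ 0.09  0.48 -0.07  1.02 -0.    0.03] 0.0 0.0 maxdq 0.04 cupz [0.64 0.04 0.77]
```

{"api": "servo_tool", "payload": {
  "series": [
    {"offset": [0.6, -1.5, 0.1], "rotation": [0.006, -0.018, -0.066], "grip": 0},
    {"offset": [1.2, -2.8, 0.1], "rotation": [0.006, -0.018, -0.066], "grip": 0},
    {"offset": [1.2, -2.8, 0.1], "rotation": [0.006, -0.018, -0.066], "grip": 0},
    {"offset": [1.2, -2.8, 0.1], "rotation": [0.006, -0.018, -0.066], "grip": 0},
    {"offset": [1.2, -2.9, 0.1], "rotation": [0.006, -0.018, -0.066], "grip": 0},
    {"offset": [1.2, -2.9, 0.1], "rotation": [0.006, -0.018, -0.066], "grip": 0},
    {"offset": [1.2, -2.9, 0.1], "rotation": [0.006, -0.018, -0.066], "grip": 0},
    {"offset": [1.2, -2.9, 0.1], "rotation": [0.006, -0.018, -0.066], "grip": 0},
    {"offset": [1.2, -2.9, 0.1], "rotation": [0.006, -0.018, -0.066], "grip": 0},
    {"offset": [1.2, -2.5, 0.1], "rotation": [0.006, -0.018, -0.066], "grip": 0},
    {"offset": [0, 0, 0], "rotation": [0, 0, 0], "grip": 0}
  ]
}}

```text
time: 21.3
ee_pos: [0.4793, 0.0486, 0.216]
tcp_rot: [-3.12, 0.882, -3.064]
force: [0.1, 0.4, -0.1]
width: 0.0851
```

```bash

python3 - <<'E'
from pour import *
s,R=st()
p_,d=camera("wrist");cv2.imwrite("pics/w12.png",cv2.resize(cv2.rotate(p_[...,::-1],cv2.ROTATE_180),None,fx=1.5,fy=1.5,interpolation=cv2.INTER_CUBIC))
E
```

```text
{'time': 21.3, 'q': [0.1596, -0.2894, -1.1633, -0.1821, -0.0847, 0.0521], 'ee_pos': [0.4793, 0.0486, 0.216], 'force': [0.1156, 0.4077, -0.092], 'wrist_torque': [0.0345, 0.7383, 0.0177], 'width': 0.0851}
R cols x,y,z [[-0.634, -0.049, -0.772], [-0.061, 0.998, -0.014], [0.771, 0.038, -0.636]]
```

View pics/w12.png

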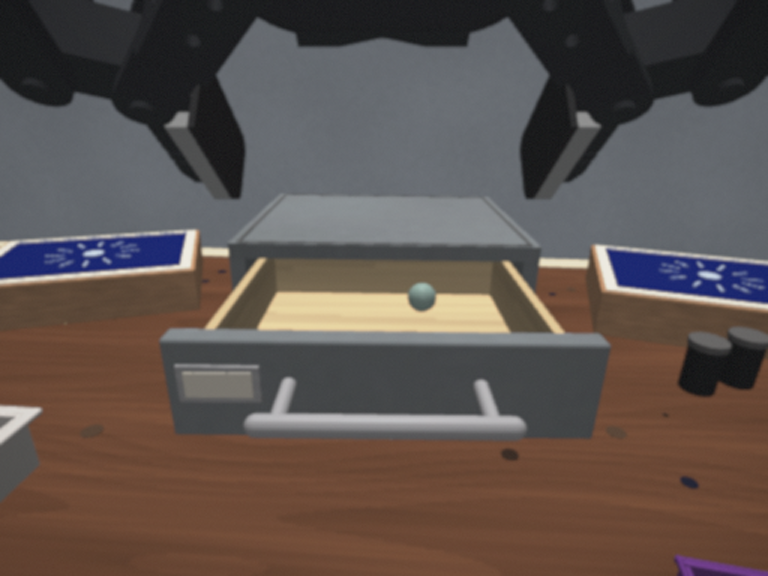

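The wrist view (turned upright) shows the seventh marble at (422,297), deep in the drawer, so all seven are in. Now I'll close the fingers and turn the tool down in front of the handle.

{"api": "servo_tool", "payload": {
  "series": [
    {"offset": [-0.6, 0, 0.2], "rotation": [-0.008, 0.126, 0], "grip": 1},
    {"offset": [-0.6, 0, 0.2], "rotation": [-0.008, 0.126, 0], "grip": 1},
    {"offset": [-0.5, 0, 0], "rotation": [-0.008, 0.126, 0], "grip": 1},
    {"offset": [-0.5, 0, -0.4], "rotation": [-0.008, 0.126, 0], "grip": 1},
    {"offset": [-0.4, 0, -0.5], "rotation": [-0.008, 0.126, 0], "grip": 1},
    {"offset": [-0.3, 0, -0.5], "rotation": [-0.008, 0.126, 0], "grip": 1},
    {"offset": [-0.1, 0, -0.5], "rotation": [-0.008, 0.126, 0], "grip": 1},
    {"offset": [0, 0, 0], "rotation": [0, 0, 0], "grip": 1},
    {"offset": [0, 0, 0], "rotation": [0, 0, 0], "grip": 1}
  ]
}}

```text
time: 22.25
ee_pos: [0.4516, 0.0512, 0.2]
tcp_rot: [-3.134, 0.027, -3.065]
force: [-1.0, -0.4, -0.3]
width: -0.0001
```

```bash

python3 - <<'E'
from pour import *
plan([.447,.047,.118],pose(3.5,-90,0))
E
```

```text
{'time': 22.25, 'q': [0.1192, 0.1294, -0.3571, 1.0581, -0.0086, 0.043], 'ee_pos': [0.4516, 0.0512, 0.2], 'force': [-1.0219, -0.3558, -0.2964], 'wrist_torque': [-0.023, 0.0128, 0.0345], 'width': -0.0001}
R cols x,y,z [[-0.997, -0.076, -0.027], [-0.076, 0.997, -0.007], [0.027, -0.005, -1.0]]
dpos cm [-0.46 -0.42 -8.2 ] rotvec [ 0.006  0.027 -0.015] deg 1.797838438161007
```

{"api": "servo_tool", "payload": {
  "series": [
    {"offset": [-0.4, -0.4, -2.0], "rotation": [0.006, 0.027, -0.015], "grip": 1},
    {"offset": [0, 0, -2.5], "rotation": [0, 0, 0], "grip": 1},
    {"offset": [0, 0, -2.5], "rotation": [0, 0, 0], "grip": 1},
    {"offset": [0, 0, -1.2], "rotation": [0, 0, 0], "grip": 1},
    {"offset": [0.5, 0, 0], "rotation": [0, 0, 0], "grip": 1},
    {"offset": [1.0, 0.06, 0], "rotation": [0, 0, 0], "grip": 1},
    {"offset": [0.8, 0.05, 0], "rotation": [0, 0, 0], "grip": 1},
    {"offset": [0.8, 0.05, 0], "rotation": [0, 0, 0], "grip": 1},
    {"offset": [0.8, 0.05, 0], "rotation": [0, 0, 0], "grip": 1},
    {"offset": [0.8, 0.05, 0], "rotation": [0, 0, 0], "grip": 1}
  ]
}}

```text
time: 23.25
ee_pos: [0.4957, 0.0492, 0.1197]
tcp_rot: [3.141, 0.003, -3.082]
force: [-0.1, -0.3, 0.3]
width: 0.0001
```

```bash

python3 - <<'E'
from pour import *
st()
p_,d=camera("side");cv2.imwrite("pics/side13.png",cv2.resize(p_[100:260,130:330,::-1],None,fx=4,fy=3.7))
E
```

```text
{'time': 23.25, 'q': [0.0989, 0.278, -0.3855, 0.9046, 0.0001, 0.0391], 'ee_pos': [0.4957, 0.0492, 0.1197], 'force': [-0.1467, -0.3042, 0.295], 'wrist_torque': [-0.0295, 0.0192, 0.0087], 'width': 0.0001}
R cols x,y,z [[-0.998, -0.06, -0.003], [-0.06, 0.998, 0.0], [0.003, 0.0, -1.0]]
```

View pics/side13.png

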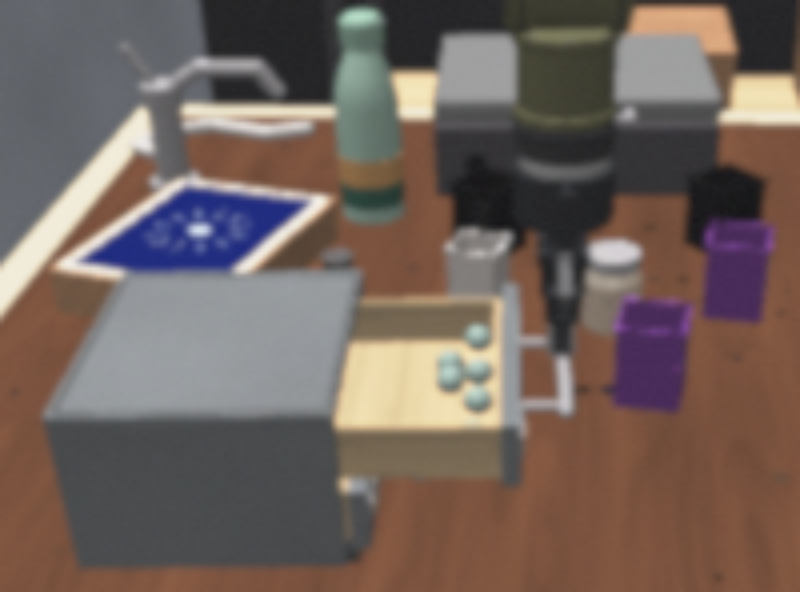

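The fingers have reached the bar but the drawer front hasn't visibly moved (handle still at (565,370)). I'll measure the handle and tip positions before going on.

```bash

python3 - <<'E'
from pour import *
i=camera_info("side");K=i["intrinsics"];T=np.linalg.inv(i["cam_to_world"])
def pr(X):
    c=T[:3,:3]@X+T[:3,3];u=K@c/c[2];return np.round([(u[0]-130)*4,(u[1]-100)*3.7])
s=read_state();x=s["ee_pos"]
for z in(.13,.11,.098,.085):print(z,pr(np.array([x[0],x[1],z])))
p_,d=camera("side");W=cloud("side",d)
w=W[180:215,262:276].reshape(-1,3);k=w[(w[:,2]>.095)&(w[:,2]<.13)]
print(len(k),np.round(np.percentile(k,[2,50,98],axis=0),4))
w=W[170:230,225:300].reshape(-1,3)
for y in np.arange(-.02,.13,.01):
    k=w[(abs(w[:,1]-y)<.005)&(w[:,2]>.1)&(w[:,2]<.125)&(w[:,0]<.53)];
    if len(k):print(round(y,3),len(k),np.round(np.percentile(k,[5,50,95],axis=0)[:,[0,2]],3).tolist())
p_,d=camera("top");cv2.imwrite("pics/top14.png",cv2.resize(p_[130:230,190:350,::-1],None,fx=5,fy=5,interpolation=cv2.INTER_CUBIC))
E
```

```text
0.13 [558. 352.]
0.11 [558. 372.]
0.098 [558. 384.]
0.085 [557. 396.]
93 [[ 0.4849 -0.0012  0.1087]
 [ 0.4952  0.0889  0.1151]
 [ 0.5232  0.113   0.118 ]]
0.0 17 [[0.513, 0.109], [0.52, 0.113], [0.53, 0.116]]
0.01 1 [[0.53, 0.112], [0.53, 0.112], [0.53, 0.112]]
0.02 1 [[0.49, 0.112], [0.49, 0.112], [0.49, 0.112]]
0.03 2 [[0.49, 0.112], [0.494, 0.113], [0.499, 0.114]]
0.04 6 [[0.49, 0.114], [0.494, 0.115], [0.498, 0.117]]
0.05 6 [[0.49, 0.113], [0.497, 0.115], [0.499, 0.118]]
0.06 6 [[0.489, 0.115], [0.492, 0.117], [0.495, 0.117]]
0.07 5 [[0.489, 0.116], [0.492, 0.116], [0.495, 0.117]]
0.08 7 [[0.488, 0.115], [0.492, 0.116], [0.495, 0.118]]
0.09 4 [[0.489, 0.115], [0.493, 0.116], [0.494, 0.118]]
0.1 25 [[0.488, 0.11], [0.503, 0.114], [0.522, 0.118]]
0.11 21 [[0.485, 0.11], [0.494, 0.115], [0.518, 0.117]]
0.12 3 [[0.494, 0.116], [0.523, 0.122], [0.524, 0.123]]
```

View pics/top14.png

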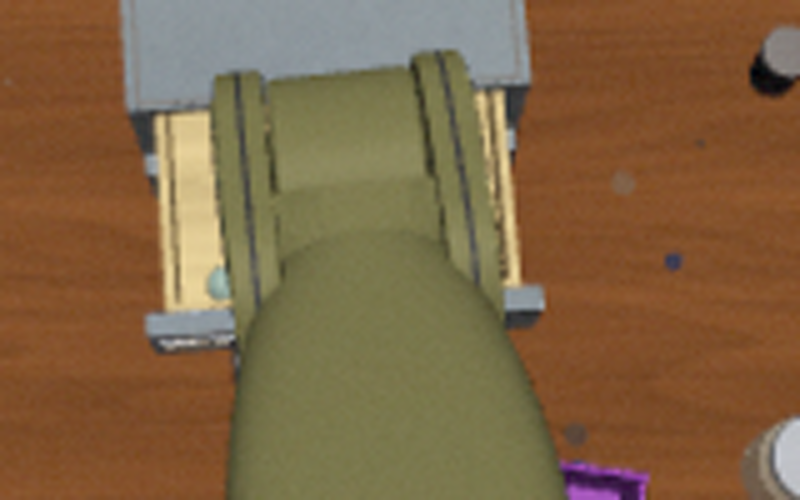

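```bash

python3 - <<'E'
from pour import *
p_,d=camera("side");W=cloud("side",d)
cv2.imwrite("pics/side15.png",cv2.resize(p_[150:220,235:305,::-1],(600,600),interpolation=cv2.INTER_NEAREST))
for v in range(183,208,1):
    print(v,[(u,*np.round(W[v,u]*1000).astype(int).tolist()) for u in (268,270,272)])
E
```

```text
183 [(268, 501, 105, 205), (270, 495, 97, 201), (272, 489, 98, 201)]
184 [(268, 501, 95, 196), (270, 495, 95, 196), (272, 489, 98, 198)]
185 [(268, 501, 93, 192), (270, 495, 83, 186), (272, 489, 78, 184)]
186 [(268, 501, 90, 186), (270, 495, 82, 182), (272, 489, 83, 183)]
187 [(268, 501, 83, 179), (270, 496, 64, 168), (272, 490, 66, 169)]
188 [(268, 502, 66, 166), (270, 496, 56, 160), (272, 490, 61, 163)]
189 [(268, 502, 65, 161), (270, 496, 61, 160), (272, 489, 64, 161)]
190 [(268, 502, 64, 158), (270, 496, 65, 158), (272, 489, 63, 157)]
191 [(268, 502, 66, 155), (270, 496, 60, 152), (272, 489, 66, 156)]
192 [(268, 502, 64, 150), (270, 496, 63, 150), (272, 489, 63, 150)]
193 [(268, 502, 66, 148), (270, 495, 63, 146), (272, 489, 65, 147)]
194 [(268, 502, 65, 144), (270, 495, 66, 145), (272, 476, 984, 697)]
195 [(268, 502, 65, 140), (270, 495, 63, 139), (272, 489, 64, 140)]
196 [(268, 502, 59, 133), (270, 495, 60, 134), (272, 489, 55, 131)]
197 [(268, 507, -149, 1), (270, 496, 36, 115), (272, 490, 32, 113)]
198 [(268, 507, -145, -1), (270, 496, 45, 117), (272, 489, 38, 113)]
199 [(268, 507, -132, 3), (270, 496, 50, 116), (272, 489, 47, 115)]
200 [(268, 507, -127, 2), (270, 495, 59, 118), (272, 489, 55, 116)]
201 [(268, 507, -125, -2), (270, 495, 60, 115), (272, 489, 58, 114)]
202 [(268, 506, -115, 0), (270, 495, 67, 116), (272, 489, 68, 117)]
203 [(268, 506, -107, 1), (270, 495, 72, 116), (272, 489, 74, 117)]
204 [(268, 506, -104, -1), (270, 495, 78, 116), (272, 488, 80, 117)]
205 [(268, 506, -94, 1), (270, 495, 84, 116), (272, 488, 87, 118)]
206 [(268, 505, -86, 1), (270, 494, 92, 117), (272, 488, 91, 117)]
207 [(268, 505, -79, 2), (270, 494, 99, 118), (272, 488, 96, 116)]
```

View pics/side15.png

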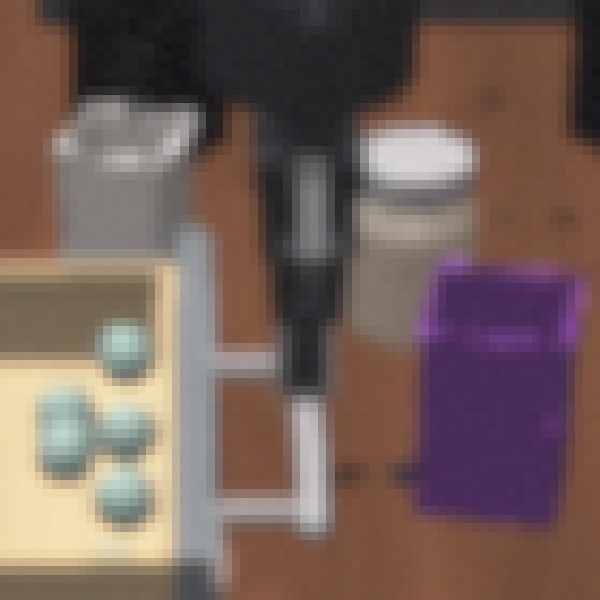

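The fingertips ended about 10 mm above the bar: the depth shows the tip near z 0.13 and the bar top at 0.117, and the force stayed at zero. So nothing moved. I'll back off, go lower and check the contact height.

{"api": "servo_tool", "payload": {
  "series": [
    {"offset": [-1.5, -0.1, 0.2], "rotation": [0, 0, 0], "grip": 1},
    {"offset": [-2.0, -0.1, 0], "rotation": [0, 0, 0], "grip": 1},
    {"offset": [-1.2, 0, 0], "rotation": [0, 0, 0], "grip": 1},
    {"offset": [0, 0, -1.0], "rotation": [0, 0, 0], "grip": 1},
    {"offset": [0, 0, -1.0], "rotation": [0, 0, 0], "grip": 1},
    {"offset": [0, 0, -1.0], "rotation": [0, 0, 0], "grip": 1},
    {"offset": [0, 0, 0], "rotation": [0, 0, 0], "grip": 1}
  ]
}}

```text
time: 24.15
ee_pos: [0.4467, 0.047, 0.0895]
tcp_rot: [-3.142, -0.001, -3.082]
force: [-0.4, 0.4, -0.3]
width: -0.0
```

```bash

python3 - <<'E'
from pour import *
s,R=st()
p_,d=camera("side");W=cloud("side",d)
cv2.imwrite("pics/side16.png",cv2.resize(p_[150:220,235:305,::-1],(600,600),interpolation=cv2.INTER_NEAREST))
x=s["ee_pos"]
k=W[(abs(W[...,0]-x[0])<.02)&(abs(W[...,1]-x[1])<.03)&(W[...,2]>.03)]
print(len(k))
for z in np.arange(.06,.2,.01):
    m=k[abs(k[:,2]-z)<.005]
    if len(m):print(round(z,3),len(m),np.round([m[:,0].min(),m[:,0].max(),m[:,1].min(),m[:,1].max()],3))
E
```

```text
{'time': 24.15, 'q': [0.1048, 0.234, -0.5402, 0.7978, 0.0, 0.0451], 'ee_pos': [0.4467, 0.047, 0.0895], 'force': [-0.4226, 0.4033, -0.3423], 'wrist_torque': [-0.0365, -0.0332, 0.0365], 'width': -0.0}
R cols x,y,z [[-0.998, -0.06, 0.001], [-0.06, 0.998, -0.0], [-0.001, -0.0, -1.0]]
346
0.1 7 [0.438 0.457 0.05  0.058]
0.11 14 [0.439 0.457 0.054 0.064]
0.12 19 [0.436 0.458 0.054 0.066]
0.13 21 [0.436 0.458 0.05  0.064]
0.14 4 [0.44  0.452 0.061 0.062]
0.15 3 [0.459 0.459 0.06  0.075]
0.16 2 [0.459 0.459 0.06  0.067]
0.17 8 [0.435 0.462 0.057 0.067]
0.18 13 [0.429 0.462 0.062 0.076]
0.19 13 [0.43  0.463 0.064 0.072]
0.2 29 [0.427 0.466 0.041 0.074]
```

View pics/side16.png

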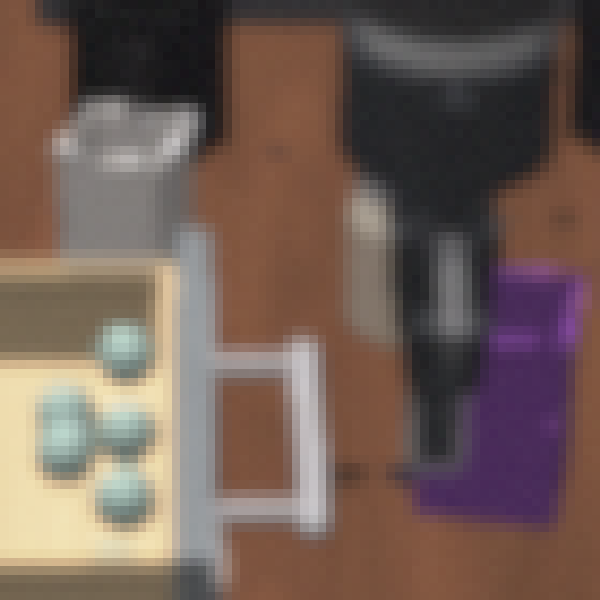

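The tip is at z ≈ 0.097 with the TCP at 0.0895. I'll go 1 cm lower and push gently.

{"api": "servo_tool", "payload": {
  "series": [
    {"offset": [1.0, 0.05, -1.0], "rotation": [0, 0, 0], "grip": 1},
    {"offset": [1.0, 0.05, 0], "rotation": [0, 0, 0], "grip": 1},
    {"offset": [0.6, 0.05, 0], "rotation": [0, 0, 0], "grip": 1},
    {"offset": [0.6, 0.05, 0], "rotation": [0, 0, 0], "grip": 1},
    {"offset": [0.7, 0.05, 0], "rotation": [0, 0, 0], "grip": 1},
    {"offset": [0.7, 0.05, 0], "rotation": [0, 0, 0], "grip": 1},
    {"offset": [0.8, 0.05, 0], "rotation": [0, 0, 0], "grip": 1},
    {"offset": [0.8, 0.05, 0], "rotation": [0, 0, 0], "grip": 1},
    {"offset": [0.8, 0.05, 0], "rotation": [0, 0, 0], "grip": 1}
  ]
}}

```text
time: 25.1
ee_pos: [0.5182, 0.0515, 0.0814]
tcp_rot: [-3.142, 0.002, -3.082]
force: [-1.6, -0.6, -0.3]
width: -0.0006
```

```bash

python3 - <<'E'
from pour import *
s,R=st()
p_,d=camera("side")
cv2.imwrite("pics/side17.png",cv2.resize(p_[120:240,180:320,::-1],(700,600),interpolation=cv2.INTER_CUBIC))
E
```

```text
{'time': 25.1, 'q': [0.0992, 0.3497, -0.3911, 0.8282, -0.0001, 0.0396], 'ee_pos': [0.5182, 0.0515, 0.0814], 'force': [-1.5546, -0.6016, -0.2647], 'wrist_torque': [-0.2644, 0.289, -0.0316], 'width': -0.0006}
R cols x,y,z [[-0.998, -0.06, -0.002], [-0.06, 0.998, -0.0], [0.002, 0.0, -1.0]]
```

View pics/side17.png

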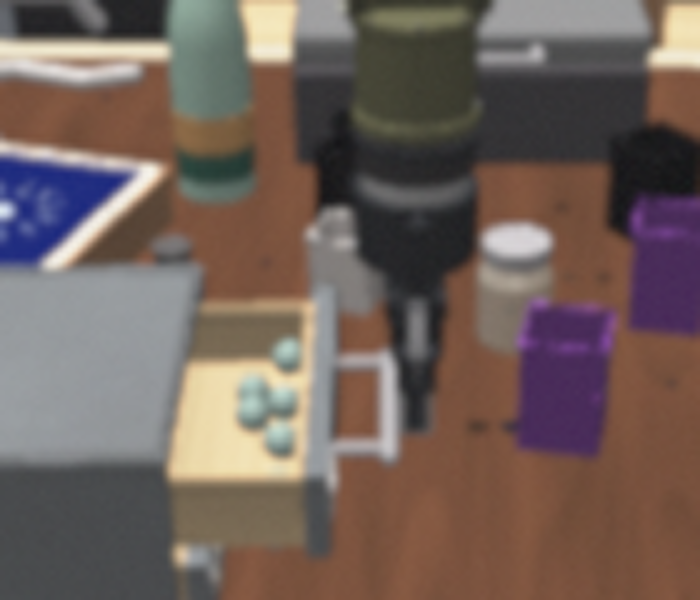

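The drawer is sliding, with the tip behind the bar at (415,425) and about 1.6 N. I'll continue.

{"api": "servo_tool", "payload": {
  "series": [
    {"offset": [0.8, 0.05, 0], "rotation": [0, 0, 0], "grip": 1},
    {"offset": [0.8, 0.05, 0], "rotation": [0, 0, 0], "grip": 1},
    {"offset": [0.8, 0.05, 0], "rotation": [0, 0, 0], "grip": 1},
    {"offset": [0.8, 0.05, 0], "rotation": [0, 0, 0], "grip": 1},
    {"offset": [0.8, 0.05, 0], "rotation": [0, 0, 0], "grip": 1},
    {"offset": [0.8, 0.05, 0], "rotation": [0, 0, 0], "grip": 1},
    {"offset": [0.5, 0.03, 0], "rotation": [0, 0, 0], "grip": 1}
  ]
}}

```text
time: 25.85
ee_pos: [0.5717, 0.055, 0.0814]
tcp_rot: [3.141, 0.003, -3.082]
force: [-1.2, 0.9, 0.4]
width: 0.0003
```

```bash

python3 - <<'E'
from pour import *
s,R=st()
p_,d=camera("side")
cv2.imwrite("pics/side18.png",cv2.resize(p_[120:240,180:320,::-1],(700,600),interpolation=cv2.INTER_CUBIC))
E
```

```text
{'time': 25.85, 'q': [0.0959, 0.4304, -0.2577, 0.8801, 0.0002, 0.0362], 'ee_pos': [0.5717, 0.055, 0.0814], 'force': [-1.2207, 0.9209, 0.3841], 'wrist_torque': [0.0649, 0.1945, 0.0345], 'width': 0.0003}
R cols x,y,z [[-0.998, -0.06, -0.003], [-0.06, 0.998, 0.0], [0.003, 0.0, -1.0]]
```

View pics/side18.png

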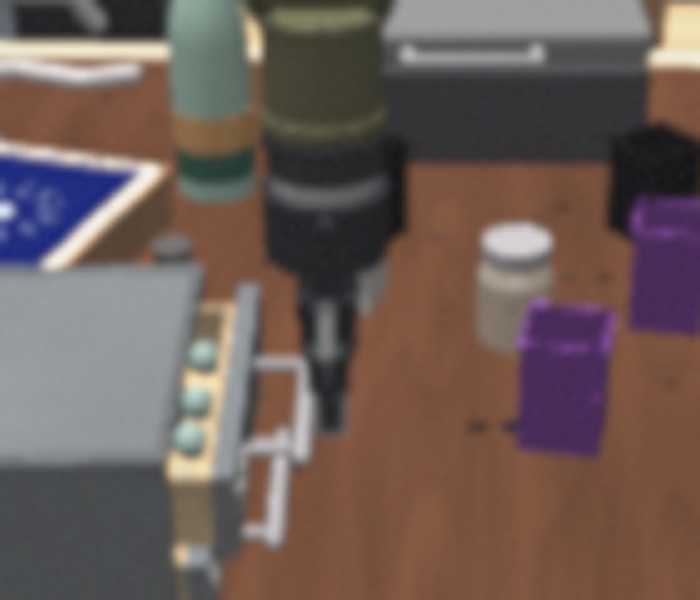

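Nearly shut. The lower drawer's handle, shut at (265,490), marks the end. I'll take the last 3 cm in small steps.

{"api": "servo_tool", "payload": {
  "series": [
    {"offset": [0.7, 0.04, 0], "rotation": [0, 0, 0], "grip": 1},
    {"offset": [0.7, 0.04, 0], "rotation": [0, 0, 0], "grip": 1},
    {"offset": [0.5, 0.03, 0], "rotation": [0, 0, 0], "grip": 1},
    {"offset": [0.3, 0.02, 0], "rotation": [0, 0, 0], "grip": 1},
    {"offset": [0, 0, 0], "rotation": [0, 0, 0], "grip": 1}
  ]
}}

```text
time: 26.4
ee_pos: [0.5934, 0.0562, 0.0814]
tcp_rot: [3.142, 0.003, -3.082]
force: [-0.1, -0.6, 0.2]
width: 0.0002
```

```bash

python3 - <<'E'
from pour import *
s,R=st()
p_,d=camera("side");np.savez("side19.npz",p=p_,d=d)
cv2.imwrite("pics/side19.png",cv2.resize(p_[120:240,180:320,::-1],(700,600),interpolation=cv2.INTER_CUBIC))
E
```

```text
{'time': 26.4, 'q': [0.0944, 0.4636, -0.2005, 0.9039, -0.0001, 0.0348], 'ee_pos': [0.5934, 0.0562, 0.0814], 'force': [-0.064, -0.5769, 0.1931], 'wrist_torque': [0.0302, 0.0132, 0.0001], 'width': 0.0002}
R cols x,y,z [[-0.998, -0.06, -0.003], [-0.06, 0.998, 0.0], [0.003, 0.0, -1.0]]
```

View pics/side19.png

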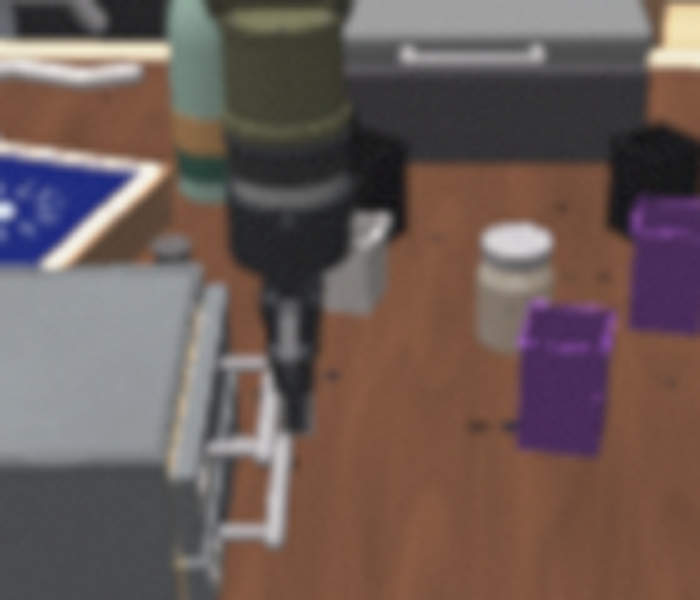

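A thin strip at (190,400) shows it isn't quite shut. More small steps.

{"api": "servo_tool", "payload": {
  "series": [
    {"offset": [0.4, 0.02, 0], "rotation": [0, 0, 0], "grip": 1},
    {"offset": [0.3, 0.02, 0], "rotation": [0, 0, 0], "grip": 1},
    {"offset": [0.2, 0.01, 0], "rotation": [0, 0, 0], "grip": 1},
    {"offset": [0, 0, 0], "rotation": [0, 0, 0], "grip": 1}
  ]
}}

```text
time: 26.85
ee_pos: [0.5954, 0.0563, 0.081]
tcp_rot: [3.141, -0.009, -3.082]
force: [-12.1, -0.0, 9.6]
width: -0.0001
```

```bash

python3 - <<'E'
from pour import *
s,R=st()
p_,d=camera("side");np.savez("side20.npz",p=p_,d=d)
cv2.imwrite("pics/side20.png",cv2.resize(p_[160:250,190:290,::-1],(660,600),interpolation=cv2.INTER_CUBIC))
p_,d=camera("top")
cv2.imwrite("pics/top20.png",cv2.resize(p_[130:230,190:350,::-1],None,fx=5,fy=5,interpolation=cv2.INTER_CUBIC))
E
```

```text
{'time': 26.85, 'q': [0.094, 0.4755, -0.1811, 0.9235, 0.0005, 0.0342], 'ee_pos': [0.5954, 0.0563, 0.081], 'force': [-12.0531, -0.0299, 9.6403], 'wrist_torque': [-0.0622, 2.3694, 0.0389], 'width': -0.0001}
R cols x,y,z [[-0.998, -0.06, 0.009], [-0.06, 0.998, 0.0], [-0.009, -0.0, -1.0]]
```

View pics/side20.png

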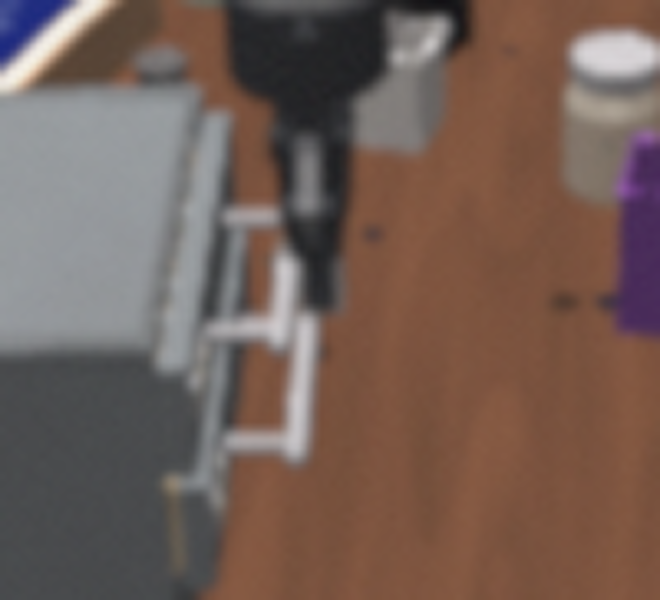

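View pics/top20.png

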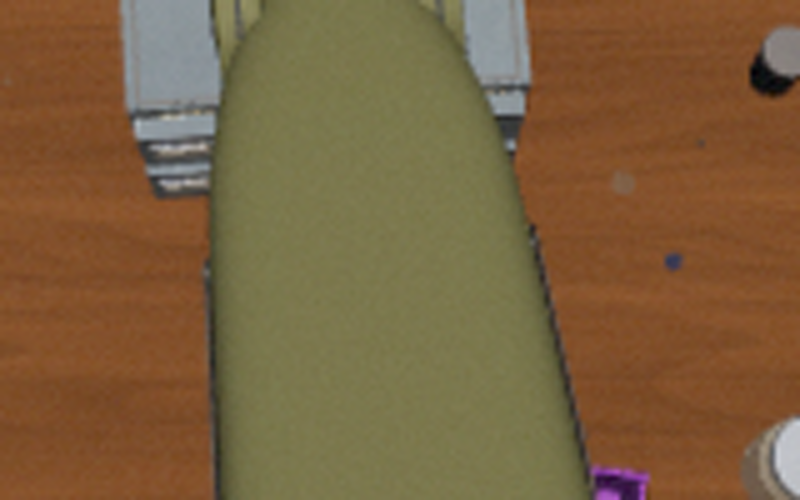

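The lower drawer turns out to stand slightly open by itself: its handle at (300,385) is unmoved between pictures, at pixel (235,228) both times. I'll check that the 12 N is the top drawer's stop and not contact with the lower handle.

```bash

python3 - <<'E'
from pour import *
o=np.array([.6998,.0585]);yaw=np.radians(3.55);ex=np.array([np.cos(yaw),np.sin(yaw)]);ey=np.array([-ex[1],ex[0]])
def U(a): return (a[:,:2]-o)@ex,(a[:,:2]-o)@ey
for f in("side19.npz","side20.npz"):
    W=cloud("side",np.load(f)["d"])[160:250,190:290].reshape(-1,3);x,y=U(W);z=W[:,2]
    up=(z>.105)&(z<.122)&(x<-.068)&(x>-.13)&(y>.01)&(y<.06)
    lowh=(z>.02)&(z<.07)&(x<-.07)&(x>-.14)&(abs(y)<.07)
    pan=(z>.125)&(z<.142)&(x<-.02)&(x>-.09)&(abs(y)<.1)
    lp=(z>.055)&(z<.08)&(x<-.02)&(x>-.09)&(abs(y)<.11)
    for n,m in(("up bar",up),("low handle",lowh),("up panel top",pan),("low panel top",lp)):
        if m.sum():print(f,n,m.sum(),"x",np.round(np.percentile(x[m],[3,50,97]),4),"z",np.round(np.percentile(z[m],[3,50,97]),4))
# before: side0 lower panel
W=cloud("side",np.load("side0.npz")["d"])[160:250,190:290].reshape(-1,3);x,y=U(W);z=W[:,2]
lp=(z>.03)&(z<.075)&(x<-.02)&(x>-.13)&(y>0)&(y<.13);print("start low",lp.sum(),np.round(np.percentile(x[lp],[3,50,97]),4))
W=cloud("side",np.load("side20.npz")["d"])[160:250,190:290].reshape(-1,3);x,y=U(W);z=W[:,2]
lp=(z>.03)&(z<.075)&(x<-.02)&(x>-.13)&(y>0)&(y<.13);print("now low",lp.sum(),np.round(np.percentile(x[lp],[3,50,97]),4))
m=(z>.145)&(z<.155);print("unit top front x",np.percentile(x[m],[1,3,10]))
a=np.load("side0.npz")["p"][160:250,190:290,::-1];cv2.imwrite("pics/s0c.png",cv2.resize(a,(660,600),interpolation=cv2.INTER_CUBIC))
E
```

```text
side19.npz up bar 78 x [-0.1157 -0.0931 -0.0726] z [0.1066 0.1151 0.1201]
side19.npz low handle 94 x [-0.0971 -0.0911 -0.0714] z [0.0478 0.0526 0.0559]
side19.npz up panel top 208 x [-0.0541 -0.046  -0.0359] z [0.1271 0.1366 0.1397]
side19.npz low panel top 94 x [-0.059  -0.0568 -0.0395] z [0.0557 0.0715 0.076 ]
side20.npz up bar 76 x [-0.1127 -0.092  -0.0724] z [0.1056 0.1152 0.12  ]
side20.npz low handle 92 x [-0.0972 -0.0914 -0.0716] z [0.0476 0.0525 0.0559]
side20.npz up panel top 193 x [-0.0525 -0.0457 -0.037 ] z [0.1276 0.1369 0.1396]
side20.npz low panel top 109 x [-0.0584 -0.056  -0.0508] z [0.0567 0.0728 0.0764]
start low 192 [-0.0591 -0.0428 -0.0213]
now low 310 [-0.0958 -0.0542 -0.0222]
unit top front x [-0.03765524 -0.03654377 -0.0305913 ]
```

View pics/s0c.png

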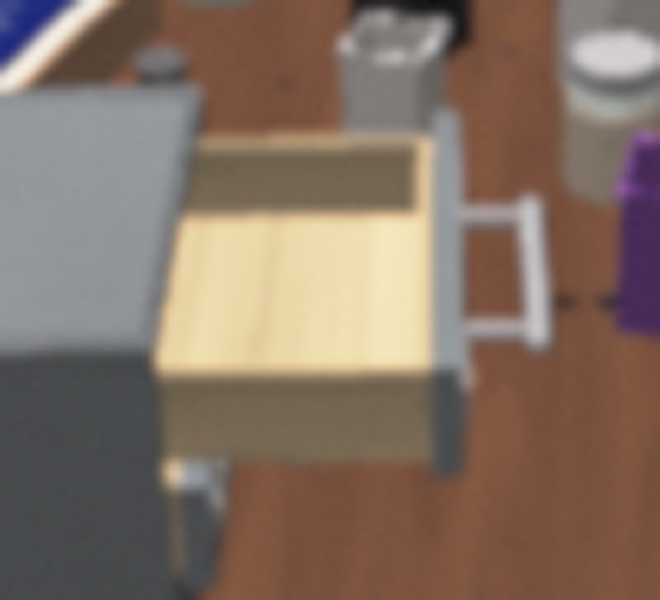

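The unit front is at xu = -0.037 and the top panel's face is now at -0.053, i.e. its own thickness, against a hard stop at 12 N. The lower drawer face (-0.058) and handle (-0.097) are unchanged from the start. I'll back straight off and verify.

{"api": "servo_tool", "payload": {
  "series": [
    {"offset": [-1.5, -0.08, 0], "rotation": [0, 0, 0], "grip": 1},
    {"offset": [-2.5, -0.15, 0], "rotation": [0, 0, 0], "grip": 1},
    {"offset": [-3.5, -0.2, 0], "rotation": [0, 0, 0], "grip": 1},
    {"offset": [-3, 0, 2], "rotation": [0, 0, 0], "grip": 1},
    {"offset": [-3, 0, 4], "rotation": [0, 0, 0], "grip": 1},
    {"offset": [-2, 0, 4], "rotation": [0, 0, 0], "grip": 1},
    {"offset": [-2, 0, 4], "rotation": [0, 0, 0], "grip": 1},
    {"offset": [0, 0, 0], "rotation": [0, 0, 0], "grip": 1}
  ]
}}

```text
time: 27.75
ee_pos: [0.4279, 0.0527, 0.2269]
tcp_rot: [3.141, 0.011, -3.082]
force: [1.2, 0.3, -0.7]
width: 0.0002
```

```bash

python3 - <<'E'
from pour import *
s,R=st()
o=np.array([.6998,.0585]);yaw=np.radians(3.55);ex=np.array([np.cos(yaw),np.sin(yaw)]);ey=np.array([-ex[1],ex[0]])
for n in("side","top"):
    p_,d=camera(n)
    W=cloud(n,d);a=(W if n=="side" else W[70:215,200:310]).reshape(-1,3);x=(a[:,:2]-o)@ex;y=(a[:,:2]-o)@ey;z=a[:,2]
    b=(abs(y)<.1)&(x>-.16)&(x<0)
    for nm,m in(("panel top",b&(z>.13)&(z<.141)&(x>-.08)),("bar",b&(abs(y)<.045)&(z>.107)&(z<.121)&(x<-.062)),("lowbar",b&(abs(y)<.045)&(z>.035)&(z<.06)&(x<-.07)),("lowpanel",b&(z>.06)&(z<.08)),("unit top",b&(z>.146)&(z<.154))):
        if m.sum()>3:print(n,nm,m.sum(),np.round(np.percentile(x[m],[3,50,97]),4))
    if n=="side":cv2.imwrite("pics/side21.png",cv2.resize(p_[...,::-1],None,fx=1.5,fy=1.5))
    else:
        cv2.imwrite("pics/top21.png",cv2.resize(p_[...,::-1],None,fx=1.5,fy=1.5))
        def reg(n,u0,u1,v0,v1,zlo,zhi):
            w=W[v0:v1,u0:u1].reshape(-1,3);w=w[(w[:,2]>zlo)&(w[:,2]<zhi)];r=cv2.minAreaRect(w[:,:2].astype(np.float32)*1000);print(n,np.round(r[0],1),np.round(r[1],1))
        reg("small",352,382,165,195,.055,.08);reg("jar",335,368,210,236,.07,.1);reg("pur1",292,322,220,250,.03,.12);reg("cans",338,370,128,150,.03,.07)
E
```

```text
{'time': 27.75, 'q': [0.1226, 0.0865, -0.3345, 1.1384, 0.0001, 0.0626], 'ee_pos': [0.4279, 0.0527, 0.2269], 'force': [1.1697, 0.3191, -0.7105], 'wrist_torque': [0.006, -0.0323, 0.0066], 'width': 0.0002}
R cols x,y,z [[-0.998, -0.06, -0.011], [-0.06, 0.998, 0.001], [0.011, 0.001, -1.0]]
side panel top 175 [-0.0526 -0.0455 -0.0374]
side bar 58 [-0.0924 -0.0875 -0.0703]
side lowbar 48 [-0.0973 -0.0927 -0.0876]
side lowpanel 87 [-0.0574 -0.0556 -0.0516]
side unit top 401 [-0.0371 -0.0194 -0.0012]
top panel top 361 [-0.0527 -0.0457 -0.0367]
top bar 29 [-0.0874 -0.0846 -0.0826]
top lowpanel 187 [-0.058  -0.0559 -0.0506]
top unit top 775 [-0.0373 -0.0197 -0.0011]
small [ 590.4 -296.9] [57.7 55.9]
jar [ 452.8 -234.8] [52.1 51.7]
pur1 [417.5 -96.9] [62.6 63.6]
cans [ 728.2 -262.7] [33.5 79.7]
```

View pics/side21.png

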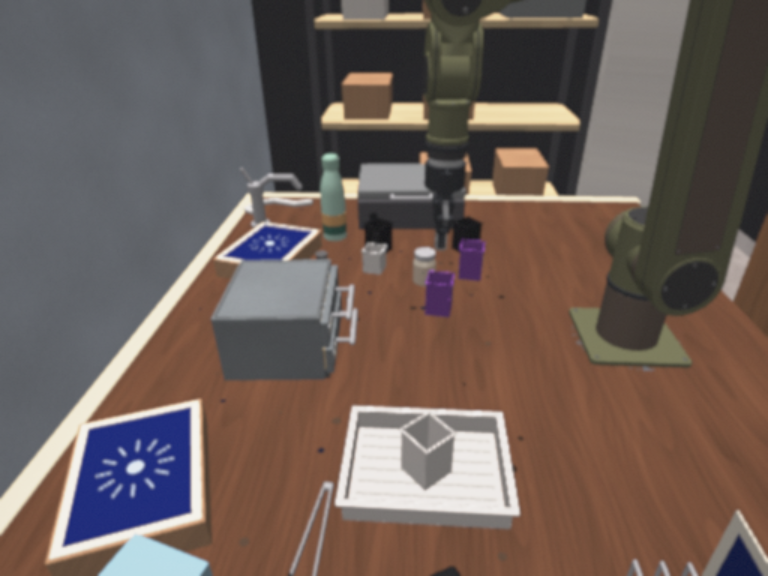

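View pics/top21.png

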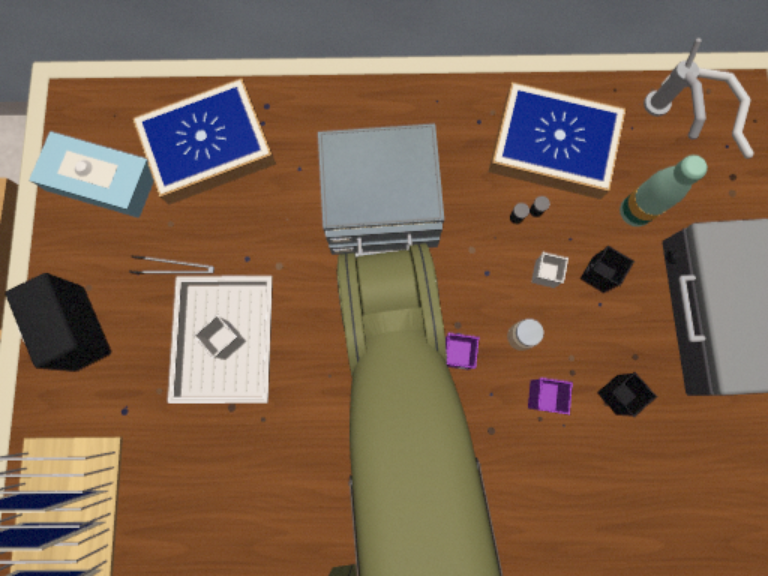

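Both views agree. The top drawer is shut with its panel against the unit front, the cup is upright and empty in the tray at (220,338), and the bystanders are within 1 mm of where they started. The arm touches nothing, so I'm handing in.

```bash
python3 -c "
from cell import *
print(finish_job())"
```

```text
the job is handed in; nothing more can be done
None
```

I tipped all seven marbles into the top drawer, stood the empty cup upright in the developing tray and pushed the drawer shut. I handed in at about 28 s of the 51 s allowed, with the arm touching nothing.

**Last checks:**
- **Marbles:** I counted six in the open part of the drawer from above. The seventh showed deep under the top panel in the wrist camera. The cup floor was bare.
- **Drawer:** It came up against a hard stop at about 12 N. Its front panel sits against the unit front to within about 2 mm, as far as the cameras can tell.
- **Lower drawer:** It stands a few millimetres further out than the top one. Its front measured the same before and after (within about 1 mm), so I left it as it was.
- **Other things on the bench:** The jar, small cup, nearer purple cup and both canisters measured within about 1 mm of their start. The tongs and the rest I checked only by eye, and they looked unmoved.

**What went wrong on the way:**
- The first pour pose ran into the elbow's limit, so I replanned it.
- My first push passed above the handle without touching it: by the depth image the fingertips sat about 3 cm higher than `tips_ahead` suggested. I did not find out why; I lowered the fingers and the second push worked.

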